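Load a batch of turned knobs into the finisher and start it

TASK

Gather every wooden knob standing about on the bench into the steel tin where it stands on its cork coaster, then carry the tin by its handle to the blue finisher bowl, tip the whole batch out into the bowl and stand the empty tin upright on the middle of its coaster again. Then start the machine: press the blue key, then the yellow, then the green, each fully down and let up again, one at a time, never the red one. Any knob that misses the bowl must still end up in it, and the other things on the bench are to be left alone.

Things in the scene. Friction and masses are not known exactly. Their poses are not given: they have to be found in the camera images.
- knob1_head (a point): centre of the round head of a turned pale-wood drawer knob: ball 27 mm across on a short foot 18 mm across, 37 mm tall in all, 12 g. Standing, this point is 23.5 mm above the knob's underside; z points from foot to head. Stands loose on the bench; may be absent (None).
- knob2_head (a point): centre of the round head of a turned pale-wood drawer knob: ball 27 mm across on a short foot 18 mm across, 37 mm tall in all, 12 g. Standing, this point is 23.5 mm above the knob's underside; z points from foot to head. Stands loose on the bench; may be absent (None).
- knob3_head (a point): centre of the round head of a turned pale-wood drawer knob: ball 27 mm across on a short foot 18 mm across, 37 mm tall in all, 12 g. Standing, this point is 23.5 mm above the knob's underside; z points from foot to head. Stands loose on the bench; may be absent (None).
- knob4_head (a point): centre of the round head of a turned pale-wood drawer knob: ball 27 mm across on a short foot 18 mm across, 37 mm tall in all, 12 g. Standing, this point is 23.5 mm above the knob's underside; z points from foot to head. Stands loose on the bench; may be absent (None).
- knob5_head (a point): centre of the round head of a turned pale-wood drawer knob: ball 27 mm across on a short foot 18 mm across, 37 mm tall in all, 12 g. Standing, this point is 23.5 mm above the knob's underside; z points from foot to head. Stands loose on the bench; may be absent (None).
- knob6_head (a point): centre of the round head of a turned pale-wood drawer knob: ball 27 mm across on a short foot 18 mm across, 37 mm tall in all, 12 g. Standing, this point is 23.5 mm above the knob's underside; z points from foot to head. In the tin from the start.
- tin: round flared thin steel tin, 66 mm across at the bottom, 104 mm at the rim (inside 94 mm), 70 mm tall, wall 5 mm, floor 4 mm, 120 g empty, with a flat wooden handle; origin at the centre of its underside, z to the mouth, handle to its -x side
- tin_handle (a point): grip point of the tin's handle: a pale wooden slab 14 mm thick (along the tin's y), 40 mm tall, 50 mm long, from 46 to 96 mm out from the tin's axis and 24 to 64 mm above its underside; this point is 71 mm out and 44 mm up; axes as the tin's
- coaster_center (a point): round cork coaster, 124 mm across, 5 mm thick, fixed, on which the tin stands; this point is its centre, 2.5 mm below its top face
- bowl_floor (a point): centre of the inner floor of the vibratory finisher's open blue bowl, 36 mm above the bench; the bowl is 240 mm across at the rim (inside 228 mm) and stands on a grey base as wide, rim 100 mm above the bench, fixed
- key_blue_top (a point): centre of the top face of the round blue key, 28 mm across, on the grey control box (130 mm square, 50 mm high) at the robot's right; keys stand 62 mm apart in a square, tops about 72 mm above the bench; sinks with the key
- key_blue (a joint): travel of the blue spring key: 0 up, 0.006 m fully pressed (5 N), counts as pressed beyond 0.004
- key_yellow_top (a point): centre of the top face of the round yellow key, 28 mm across, on the grey control box (130 mm square, 50 mm high) at the robot's right; keys stand 62 mm apart in a square, tops about 72 mm above the bench; sinks with the key
- key_yellow (a joint): travel of the yellow spring key: 0 up, 0.006 m fully pressed (5 N), counts as pressed beyond 0.004
- key_green_top (a point): centre of the top face of the round green key, 28 mm across, on the grey control box (130 mm square, 50 mm high) at the robot's right; keys stand 62 mm apart in a square, tops about 72 mm above the bench; sinks with the key
- key_green (a joint): travel of the green spring key: 0 up, 0.006 m fully pressed (5 N), counts as pressed beyond 0.004
- key_red_top (a point): centre of the top face of the round red key, 28 mm across, on the grey control box (130 mm square, 50 mm high) at the robot's right; keys stand 62 mm apart in a square, tops about 72 mm above the bench; sinks with the key
- key_red (a joint): travel of the red spring key: 0 up, 0.006 m fully pressed (5 N), counts as pressed beyond 0.004
- gouge1: bystander, to be left alone: carving gouge, round wooden handle, 215 mm long, on the green mat; origin on its underside
- gouge2: bystander, to be left alone: carving gouge, dark handle, 195 mm long, on the green mat; origin on its underside
- gouge3: bystander, to be left alone: carving gouge, pale handle, 205 mm long, right of the robot; origin on its underside
- sandblock: bystander, to be left alone: cork sanding block 110 x 65 x 33 mm; origin on its underside
- glue: bystander, to be left alone: white glue bottle, 60 mm across, 150 mm tall, standing; origin on its underside
- pencil: bystander, to be left alone: red flat carpenter's pencil, 150 x 14 x 8 mm; origin on its underside

How it is judged:
By the outcome, as a careful person would: the job done as asked, in the order asked, and still so for the second after the job is handed in, with the robot touching nothing.
Of knob1, knob2, knob3, knob4, knob5 only 3 to 5 are there at a start; the rules pass over those that are not, and their reading is None.
At some moment in a run one of knob1, knob2, knob3, knob4, knob5 may be knocked a few centimetres aside while the robot is not near it.
It also fails if it takes over 208 s, if anything falls off the work surface, if the arm or the gripper's body presses on something with over 40 N, if the wrist force passes 120 N, or if a joint passes its speed limit or range.

ROBOT

A 6-joint arm with a two-finger parallel gripper is mounted at the origin on the work surface. World frame = base frame: x ahead of the robot, y to its left, z up, the work surface at z = 0. Lengths are in mm, angles in degrees, forces in N, time in s.
With the tool pointing down it reaches from about 275 to 975 mm from the base axis. Payload 8.4 kg.
Tool frame: the origin (TCP) lies at the very end of the fingers, on their centre line; the grasp point (between the pads) lies 19 mm behind it; z points along the fingers, y is the line along which they close (so a half turn about z gives the same grasp; the last joint's range is limited). The gripper opens to 92 mm and grips with 3 to 60 N. Pads are 20 mm wide; open, the fingers measure 128 mm over their backs; the gripper's body (75 mm by 189 mm) begins 69 mm behind the grasp point.
Start: joints at [67.987, 20.225, 93.587, -0, 66.188, -0.138], TCP at [232.868, 580, 214.583] pointing down, gripper open.
Joint ranges: [-150.9, 150.9], [-52.94, 120.26], [3.33, 152.33], [-74.26, 254.26], [0, 154.13], [-172.89, 172.89]. Speed limits (degrees/s): [127.2, 127.2, 159.86, 180, 180, 180].

INTERFACE

Orientations are given as a 3x3 rotation matrix whose columns are the frame's x, y, z axes.
In Python, from bench import manip, viewer gives the robot as it stands. The module is installed in compiled form; this text tells all that it offers.
- The arm moves only by the tool servo_tool, never from a script. Its argument "motion" is a list of rows, each an object with "delta_pos": the shift along the tool's x, y, z as a fraction of full scale, a list of three; "roll": the turn about the tool's z as a fraction of full scale. A call has exactly 8 rows; each row shifts and turns the commanded pose from where the row before left it, along the tool's axes as they then stand; what a row does not reach is not made up. Full scale, the value 1, is 0.02 m for a shift and 4 degrees for a turn. A row lasts 1/12 s, in which the tool goes at most 41.7 mm and 7.16 degrees, less where a joint would pass 70% of its speed; a pose out of reach is approached as far as the arm can. A call with a number of a shift or a turn outside -1 to 1 is refused whole. A call with a gripper value outside its range is refused whole. "fingers" is the opening, from -1 (shut) to 1 (fully open), set as the call begins (left out, the last holds). The fingers move at their own pace and stop on an object; "grip_force" is the grip in N (left out, the last holds). Time passes only in rows, so rows that do not move let the fingers close, or fill a call up. It gives the time, the measured TCP pose, the force, the opening and the grip force at its end, in the units of the state.
- manip.get_state(): the state, without advancing time (a new reading comes with each control period).
- viewer.read_camera(name): name is "side" or "top"; returns the picture (480x640x3 uint8, blue, green, red); there is no depth.
- viewer.get_calibration(name): a dict with "intrinsics" (3x3 intrinsics, pixels), "R" (3x3) and "t" (3): a world point X has camera coordinates R X + t. Camera axes: x right, y down, z forward; pixel columns grow to the right and rows downward; lengths in mm; the calibration is good to about 2 mm. A picture is of the moment at which its call begins. get_calibration takes no time and is no camera call.
- manip.finish_job(): hands the job in; it is judged then, once.
The state is a dict: "t": time; "q": joint angles; "joint_vel": joint speeds; "joint_torque": joint torques, N m; "position": TCP position; "tool_rot": TCP orientation; "wrist_force": force on the tool from outside, world axes, zero at the start; "ft_torque": the same for the moment, N m; "finger_gap": finger opening in mm; "finger_force": force on a finger pad.
Only numpy, scipy, OpenCV 4.12 (cv2) and the standard library are available. Lean on these libraries where they do the work, as an engineer would, in place of code of your own. Each camera call takes 0.05 s, during which the arm holds its last target. There are 200 camera calls.

## Working session

There is one attempt and no reset: what is moved stays moved. The work goes in short steps, Python scripts to look and compute and a tool call to move; the robot and the scene stay as the last step left them, time stands still between calls to the robot, and variables do not carry over. Pictures are saved under pics/ and viewed, at most 14 in all, crops included, and the job is handed in when it is done.

Besides the shell and the picture viewer there is one more tool, called after "Emit:" by a JSON object that holds its "fn" and its "kwargs", one argument or row to a line. servo_tool: Moves the arm, as the interface text tells. Its arguments: {"type":"object","properties":{"motion":{"type":"array","items":{"type":"object","properties":{"delta_pos":{"type":"array","items":{"type":"number"}},"roll":{"type":"number"}}}},"fingers":{"type":"number"},"grip_force":{"type":"number"}},"required":["motion"]}

```bash
mkdir -p pics; python3 - <<'E'
from bench import manip, viewer
import cv2,numpy as np
for n in("side","top"):
    cv2.imwrite(f"pics/{n}0.png",viewer.read_camera(n)); c=viewer.get_calibration(n)
    print(n,np.round(c["intrinsics"],1).tolist(),np.round(c["R"],3).tolist(),np.round(c["t"],1).tolist(), np.round(-np.array(c["R"]).T@np.array(c["t"])))
s=manip.get_state();print({k:np.round(v,3).tolist() for k,v in s.items()})
E
```

```text
side [[579.2, 0.0, 322.3], [0.0, 579.2, 239.3], [0.0, 0.0, 1.0]] [[0.818, -0.576, -0.017], [-0.395, -0.539, -0.744], [0.419, 0.615, -0.668]] [-480.7, 256.1, 1336.0] [ -65. -960. 1075.]
top [[492.8, 0.0, 319.1], [0.0, 492.8, 240.4], [0.0, 0.0, 1.0]] [[-0.02, -1.0, 0.024], [-0.995, 0.018, -0.094], [0.094, -0.026, -0.995]] [-50.1, 579.3, 1059.7] [ 476.  -33. 1110.]
{'t': 0.1, 'q': [67.985, 20.258, 93.625, 0.001, 66.189, -0.137], 'joint_vel': [-0.006, -0.087, -0.164, 0.064, -0.066, 0.009], 'joint_torque': [-0.0, -59.491, -33.493, 0.07, 0.018, -0.0], 'position': [232.72, 579.568, 213.938], 'tool_rot': [[-0.928, 0.373, -0.0], [0.373, 0.928, -0.001], [0.0, -0.001, -1.0]], 'wrist_force': [-0.454, -0.258, 0.282], 'ft_torque': [0.026, 0.035, -0.001], 'finger_force': 0.0, 'finger_gap': 91.665}
```

View pics/top0.png

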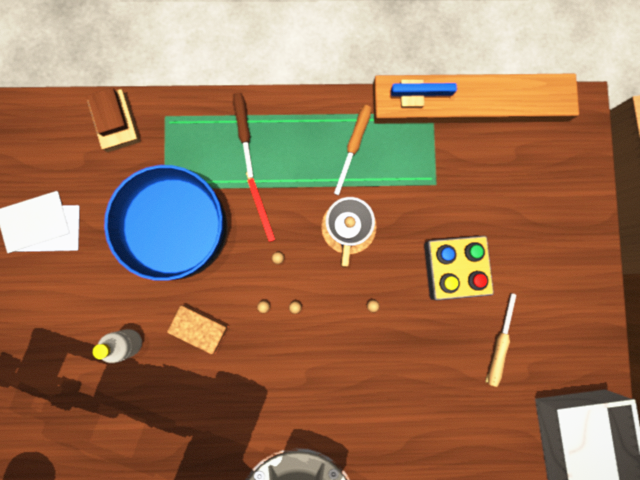

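View pics/side0.png

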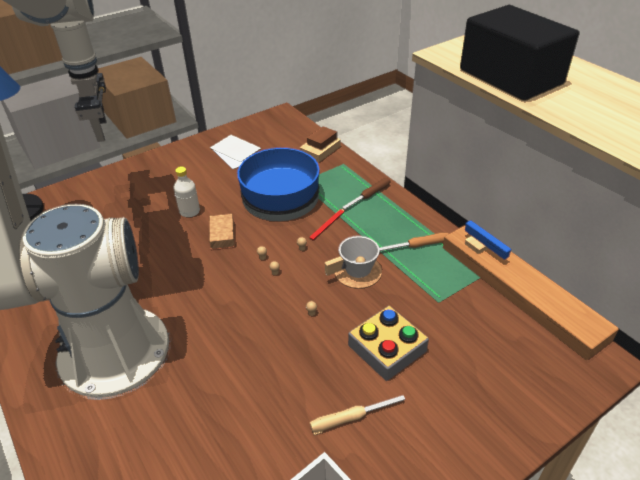

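Top view: four loose knobs at (278,258), (264,307), (295,307) and (373,306). The tin is at (350,220) with its handle toward (346,258), the bowl at (165,222), and the keys are blue (447,255), green (476,252), yellow (450,283) and red (479,281). The side view shows the same four knobs and one in the tin.

```bash
cat > h.py <<'E'
from bench import manip, viewer
import cv2,numpy as np
C={n:viewer.get_calibration(n) for n in("side","top")}
def ray(n,u,v,z):
    c=C[n];R=np.array(c["R"]);o=-R.T@np.array(c["t"]);d=R.T@np.linalg.inv(c["intrinsics"])@[u,v,1]
    return (o+d*(z-o[2])/d[2])[:2].round(1)
def proj(n,X):
    c=C[n];p=np.array(c["intrinsics"])@(np.array(c["R"])@np.array(X)+c["t"]);return p[:2]/p[2]
def blobs(im,lo,hi,a0,a1):
    m=cv2.inRange(cv2.cvtColor(im,cv2.COLOR_BGR2HSV),np.array(lo),np.array(hi))
    n,_,st,ce=cv2.connectedComponentsWithStats(m)
    return [(ce[i].round(1),int(st[i,4])) for i in range(1,n) if a0<=st[i,4]<=a1]
WOOD=((10,60,115),(25,190,255))
def knobs(n="top",im=None):
    im=viewer.read_camera(n) if im is None else im
    return [(c,a,ray(n,*c,23.5)) for c,a in blobs(im,*WOOD,40,400)]
def go(x,y,z=None):
    s=manip.get_state();R=np.array(s["tool_rot"]);p=np.array(s["position"])
    t=np.array([x,y,p[2] if z is None else z]);print("tool units total",((R.T@(t-p))/20).round(2),"at",p.round(1),"yaw",np.degrees(np.arctan2(R[1,0],R[0,0])).round(1))
E
python3 - <<'E'
from h import *
t=cv2.imread("pics/top0.png");s=cv2.imread("pics/side0.png")
for n,i in(("top",t),("side",s)):
    print(n)
    for k in knobs(n,i):print(k[0],k[1],k[2])
for nm,lo,hi in(("blue",(100,150,80),(125,255,255)),("yel",(24,150,130),(33,255,255)),("grn",(45,120,60),(80,255,255)),("red",(0,200,120),(4,255,255))):
    for n,i in(("top",t),("side",s)):print(nm,n,[(c,a,ray(n,*c,72)) for c,a in blobs(i,lo,hi,60,20000)])
h=cv2.cvtColor(t,cv2.COLOR_BGR2HSV);print(h[258,278],h[307,264],h[306,373])
a=cv2.resize(t[180:330,230:400],None,fx=4,fy=4,interpolation=2)
cv2.imwrite("pics/c1.png",a[:600,:680])
E
```

```text
top
[636.8 109.5] 182 [ 868.9 -801.2]
[349.6 221.6] 91 [ 619.4 -130.1]
[446.2 253.8] 89 [ 543.6 -343.4]
[449.6 282.7] 96 [ 479.4 -348.1]
side
[5.4 9. ] 174 [ 307.3 2352.5]
[460.7  38. ] 40 [1843.4  728. ]
[454.8  44. ] 43 [1778.4  698.6]
[604.2  70.2] 327 [2067.1  165.6]
[609.5 115.9] 173 [1777.1  -59. ]
[157.1 202.1] 349 [295.2 429.8]
[360.  258.9] 50 [ 629.1 -113.6]
blue top [(array([423.1,  87.9]), 549, array([ 905.6, -294.9])), (array([166.3, 221.1]), 9994, array([620.7, 261.4])), (array([447.6, 253.6]), 151, array([ 540.9, -332.6]))]
blue side [(array([ 5.7, 86.1]), 280, array([ 100.7, 1366.7])), (array([277.5, 176.4]), 3705, array([616.6, 268.4])), (array([487.3, 238.9]), 550, array([ 906.9, -287.2])), (array([388.5, 315.1]), 102, array([ 536.5, -334.7]))]
yel top [(array([465.9, 266.8]), 941, array([ 512.2, -370.4])), (array([451. , 282.7]), 160, array([ 479.2, -337. ])), (array([ 99.9, 351.2]), 198, array([353.9, 394.3]))]
yel side [(array([368.5, 327.8]), 110, array([ 477.2, -337. ]))]
grn top [(array([298.6, 148.8]), 6716, array([772.8, -20. ])), (array([393.7, 155.6]), 4755, array([ 755.1, -225. ])), (array([206.8, 148.6]), 4597, array([775.9, 176.6])), (array([476.3, 251.1]), 152, array([ 545.1, -394.3]))]
grn side [(array([402.2, 213.5]), 120, array([798.7, -79.9])), (array([356.8, 225.7]), 67, array([668.4, -47.2])), (array([412.7, 273.7]), 144, array([ 668.2, -268.6])), (array([408.2, 331.5]), 117, array([ 541.1, -396.2]))]
red top [(array([253.9, 188.5]), 66, array([687.6,  76.6])), (array([480.1, 280. ]), 122, array([ 483.7, -399.3]))]
red side []
[ 23 105 252] [ 23 111 251] [ 24 101 252]
```

View pics/c1.png

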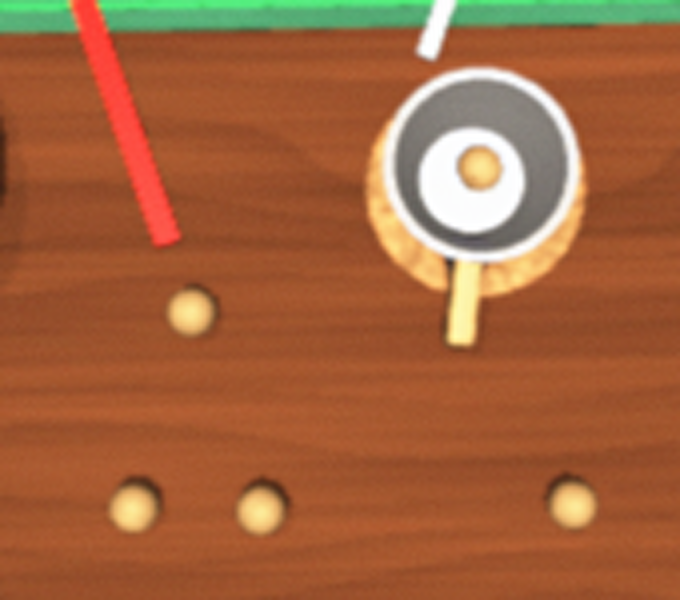

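The crop shows the tin rim centred at about px (350.5,221.2), the handle end at (345.3,266.2) and four knobs standing apart. I'll fix the wood mask and compute positions in both views.

```bash
sed -i 's/^WOOD=.*/WOOD=((16,50,130),(32,190,255))/' h.py; python3 - <<'E'
from h import *
t=cv2.imread("pics/top0.png");s=cv2.imread("pics/side0.png")
for n,i in(("top",t),("side",s)):
    print(n,[(k[0].tolist(),k[1],k[2].tolist()) for k in knobs(n,i) if 200<k[2][0]<800 and abs(k[2][1])<500])
print("rim",ray("top",350.5,221.2,75),"handle end",ray("top",345.2,266.2,69),"root",ray("top",347,248,69),"coaster",ray("top",230+474/4,180+185/4,5))
m=cv2.inRange(cv2.cvtColor(t,cv2.COLOR_BGR2HSV),np.array((100,120,40)),np.array((125,255,255)));m[:,:90]=0;m[:,250:]=0
c,_=cv2.findContours(m,0,1);c=max(c,key=cv2.contourArea);(u,v),r=cv2.minEnclosingCircle(c);print("bowl",u,v,r,ray("top",u,v,100))
go(540,60,120)
E
```

```text
top [([329.6, 236.6], 210, [586.6, -84.8]), ([349.9, 221.7], 84, [619.2, -130.8]), ([354.3, 249.3], 326, [557.4, -138.9]), ([277.3, 257.6], 87, [542.2, 31.6]), ([372.7, 305.8], 91, [432.4, -176.0]), ([262.9, 306.8], 93, [435.3, 64.3]), ([294.6, 307.1], 88, [433.2, -4.8])]
side [([301.0, 240.9], 45, [543.4, 36.3]), ([261.2, 249.9], 45, [437.7, 69.3]), ([333.5, 260.8], 73, [569.0, -78.4]), ([360.0, 259.3], 42, [628.1, -114.7]), ([273.9, 264.8], 41, [435.4, 0.8]), ([310.9, 305.4], 55, [434.2, -171.3])]
rim [ 613.5 -127.5] handle end [ 518.5 -114.3] root [ 557.  -119.1] coaster [ 611.3 -129. ]
bowl 163.82272338867188 223.17970275878906 59.691864013671875 [612.6 258.5]
tool units total [-23.94 -18.38   4.72] at [232.7 579.6 213.9] yaw 158.1
```

Emit:
{"fn": "servo_tool", "kwargs": {
  "motion": [
    {"roll": -0.44},
    {"roll": -0.44},
    {"roll": -0.44},
    {"roll": -0.44},
    {"roll": -0.44},
    {"roll": -0.44},
    {"roll": -0.44},
    {"roll": -0.44}
  ],
  "fingers": 0.2,
  "grip_force": 15
}}

```text
$.motion[0]: bad value
```

Emit:
{"fn": "servo_tool", "kwargs": {
  "motion": [
    {"delta_pos": [-0.75, -1, 0]},
    {"delta_pos": [-0.75, -1, 0]},
    {"delta_pos": [-0.75, -1, 0]},
    {"delta_pos": [-0.75, -1, 0]},
    {"delta_pos": [-0.75, -1, 0]},
    {"delta_pos": [-0.75, -1, 0]},
    {"delta_pos": [-0.75, -1, 0]},
    {"delta_pos": [-0.75, -1, 0]}
  ]
}}

```text
$.motion[0]: bad value
```

Emit:
{"fn": "servo_tool", "kwargs": {
  "motion": [
    {"delta_pos": [-0.75, -1, 0]},
    {"delta_pos": [-0.75, -1, 0]},
    {"delta_pos": [-0.75, -1, 0]},
    {"delta_pos": [-0.75, -1, 0]},
    {"delta_pos": [-0.75, -1, 0]},
    {"delta_pos": [-0.75, -1, 0]},
    {"delta_pos": [-0.75, -1, 0]},
    {"delta_pos": [-0.75, -1, 0]}
  ]
}}

```text
$.motion[0]: bad value
```

Emit:
{"fn": "servo_tool", "kwargs": {
  "motion": [
    {"delta_pos": [-0.75, -1, 0]},
    {"delta_pos": [-0.75, -1, 0]},
    {"delta_pos": [-0.75, -1, 0]},
    {"delta_pos": [-0.75, -1, 0]},
    {"delta_pos": [-0.75, -1, 0.5]},
    {"delta_pos": [-0.75, -1, 1]},
    {"delta_pos": [-0.75, -1, 1]},
    {"delta_pos": [-0.75, -1, 1]}
  ]
}}

```text
$.motion[0]: bad value
```

```bash
python3 - <<'E'
from h import *
i=viewer.read_camera("side")
print([(k[0].tolist(),k[1],k[2].tolist()) for k in knobs("side",i) if 200<k[2][0]<700 and abs(k[2][1])<300])
go(542,32.5,5.5)
s=manip.get_state();print(s["finger_gap"],s["t"],s["q"])
E
```

```text
[([301.3, 240.8], 45, [544.3, 36.1]), ([261.1, 249.9], 45, [437.5, 69.4]), ([333.4, 260.9], 75, [568.5, -78.6]), ([359.9, 259.2], 44, [628.2, -114.3]), ([273.8, 265.1], 46, [434.6, -0.0]), ([310.9, 305.5], 54, [434.0, -171.6])]
tool units total [-24.54 -19.62  10.45] at [232.7 579.7 214. ] yaw 158.1
92.14171573794073 0.15 [ 6.79884746e+01  2.02540993e+01  9.36168096e+01  6.46205625e-04
  6.61872772e+01 -1.38993741e-01]
```

Both fields are needed in every row.

Emit:
{"fn": "servo_tool", "kwargs": {
  "motion": [
    {"delta_pos": [0, 0, 0], "roll": -0.44},
    {"delta_pos": [0, 0, 0], "roll": -0.44},
    {"delta_pos": [0, 0, 0], "roll": -0.44},
    {"delta_pos": [0, 0, 0], "roll": -0.44},
    {"delta_pos": [0, 0, 0], "roll": -0.44},
    {"delta_pos": [0, 0, 0], "roll": -0.44},
    {"delta_pos": [0, 0, 0], "roll": -0.44},
    {"delta_pos": [0, 0, 0], "roll": -0.44}
  ],
  "fingers": 0.2,
  "grip_force": 15
}}

```text
t: 0.82
position: [232.8, 579.8, 214.3]
tool_rot: [[-0.991, 0.134, -0.0], [0.134, 0.991, -0.001], [0.0, -0.001, -1.0]]
wrist_force: [0.8, -0.1, 0.0]
finger_gap: 55.2
finger_force: 0.0
```

Emit:
{"fn": "servo_tool", "kwargs": {
  "motion": [
    {"delta_pos": [-0.75, -1, 0], "roll": 0},
    {"delta_pos": [-0.75, -1, 0], "roll": 0},
    {"delta_pos": [-0.75, -1, 0], "roll": 0},
    {"delta_pos": [-0.75, -1, 0], "roll": 0},
    {"delta_pos": [-0.75, -1, 0], "roll": 0},
    {"delta_pos": [-0.75, -1, 0], "roll": 0},
    {"delta_pos": [-0.75, -1, 0], "roll": 0},
    {"delta_pos": [-0.75, -1, 0], "roll": 0}
  ]
}}

```text
t: 1.48
position: [330.4, 403.9, 214.4]
tool_rot: [[-0.991, 0.136, -0.0], [0.136, 0.991, -0.0], [0.0, -0.0, -1.0]]
wrist_force: [1.1, -0.8, -0.9]
finger_gap: 55.1
finger_force: 0.0
```

Emit:
{"fn": "servo_tool", "kwargs": {
  "motion": [
    {"delta_pos": [-0.75, -1, 0], "roll": 0},
    {"delta_pos": [-0.75, -1, 0], "roll": 0},
    {"delta_pos": [-0.75, -1, 0], "roll": 0},
    {"delta_pos": [-0.75, -1, 0], "roll": 0},
    {"delta_pos": [-0.75, -1, 0], "roll": 0},
    {"delta_pos": [-0.75, -1, 0], "roll": 0},
    {"delta_pos": [-0.75, -1, 0], "roll": 0},
    {"delta_pos": [-0.75, -1, 0], "roll": 0}
  ]
}}

```text
t: 2.15
position: [427.6, 229.2, 214.5]
tool_rot: [[-0.991, 0.136, -0.0], [0.136, 0.991, -0.0], [0.0, -0.0, -1.0]]
wrist_force: [0.7, 0.7, 0.4]
finger_gap: 54.7
finger_force: 0.0
```

Emit:
{"fn": "servo_tool", "kwargs": {
  "motion": [
    {"delta_pos": [-0.75, -1, 0], "roll": 0},
    {"delta_pos": [-0.75, -1, 0], "roll": 0},
    {"delta_pos": [-0.75, -1, 0], "roll": 0},
    {"delta_pos": [-0.75, -1, 0], "roll": 0},
    {"delta_pos": [-0.75, -1, 0.5], "roll": 0},
    {"delta_pos": [-0.75, -1, 1], "roll": 0},
    {"delta_pos": [-0.75, -1, 1], "roll": 0},
    {"delta_pos": [-0.75, -1, 1], "roll": 0}
  ]
}}

```text
t: 2.82
position: [524.9, 54.4, 143.9]
tool_rot: [[-0.991, 0.136, 0.001], [0.136, 0.991, 0.0], [-0.001, 0.0, -1.0]]
wrist_force: [0.3, 0.2, 0.2]
finger_gap: 55.3
finger_force: 0.0
```

```bash
python3 - <<'E'
from h import *
i=viewer.read_camera("side")
print([(k[0].tolist(),k[1],k[2].tolist()) for k in knobs("side",i) if 200<k[2][0]<700 and abs(k[2][1])<300])
go(542,32.5,5.5)
s=manip.get_state();print(s["finger_gap"],s["t"],s["q"])
E
```

```text
[([217.2, 224.0], 91, [392.3, 234.9]), ([221.3, 234.8], 106, [380.1, 187.0]), ([333.2, 260.9], 82, [568.1, -78.3]), ([359.9, 259.1], 42, [628.4, -114.0]), ([310.9, 305.5], 59, [434.0, -171.6])]
tool units total [-0.99 -0.8   6.74] at [524.9  51.4 140.4] yaw 172.2
54.98473990655335 2.8667 [  5.49191152  16.70818127 109.36764019  -0.11692265  54.08445086
 -76.63108461]
```

Emit:
{"fn": "servo_tool", "kwargs": {
  "motion": [
    {"delta_pos": [-0.5, -0.4, 0], "roll": 0},
    {"delta_pos": [-0.49, -0.4, 0], "roll": 0},
    {"delta_pos": [0, 0, 1], "roll": 0},
    {"delta_pos": [0, 0, 1], "roll": 0},
    {"delta_pos": [0, 0, 1], "roll": 0},
    {"delta_pos": [0, 0, 1], "roll": 0},
    {"delta_pos": [0, 0, 1], "roll": 0},
    {"delta_pos": [0, 0, 0.5], "roll": 0}
  ]
}}

```text
t: 3.53
position: [542.1, 37.3, 33.6]
tool_rot: [[-0.991, 0.135, -0.0], [0.135, 0.991, -0.0], [0.0, -0.0, -1.0]]
wrist_force: [-1.4, 0.0, -0.0]
finger_gap: 55.5
finger_force: 0.0
```

Emit:
{"fn": "servo_tool", "kwargs": {
  "motion": [
    {"delta_pos": [0, 0, 0.5], "roll": 0},
    {"delta_pos": [0, 0, 0.5], "roll": 0},
    {"delta_pos": [0, 0, 0.2], "roll": 0},
    {"delta_pos": [0, 0, 0], "roll": 0},
    {"delta_pos": [0, 0, 0], "roll": 0},
    {"delta_pos": [0, 0, 0], "roll": 0},
    {"delta_pos": [0, 0, 0], "roll": 0},
    {"delta_pos": [0, 0, 0], "roll": 0}
  ]
}}

```text
t: 4.2
position: [542.3, 37.1, 11.2]
tool_rot: [[-0.991, 0.136, 0.001], [0.136, 0.991, 0.0], [-0.001, 0.0, -1.0]]
wrist_force: [-0.2, -0.1, 0.2]
finger_gap: 55.2
finger_force: 0.0
```

Emit:
{"fn": "servo_tool", "kwargs": {
  "motion": [
    {"delta_pos": [0, 0, 0], "roll": 0},
    {"delta_pos": [0, 0, 0], "roll": 0},
    {"delta_pos": [0, 0, 0], "roll": 0},
    {"delta_pos": [0, 0, 0], "roll": 0},
    {"delta_pos": [0, 0, 0], "roll": 0},
    {"delta_pos": [0, 0, 0], "roll": 0},
    {"delta_pos": [0, 0, 0], "roll": 0},
    {"delta_pos": [0, 0, 0], "roll": 0}
  ],
  "fingers": -1
}}

```text
t: 4.87
position: [541.9, 37.1, 10.6]
tool_rot: [[-0.991, 0.136, 0.0], [0.136, 0.991, -0.0], [-0.0, 0.0, -1.0]]
wrist_force: [0.0, -0.4, 1.0]
finger_gap: 25.8
finger_force: 15.0
```

```bash
python3 - <<'E'
from h import *
a=viewer.read_camera("side")[180:330,200:400];b=viewer.read_camera("top")[180:330,230:430]
cv2.imwrite("pics/g1.png",np.hstack([cv2.resize(x,None,fx=2,fy=2,interpolation=2) for x in(a,b)]))
go(613.5,-127.5,120)
E
```

```text
tool units total [-4.66 -7.67 -5.47] at [541.9  37.1  10.6] yaw 172.2
```

View pics/g1.png

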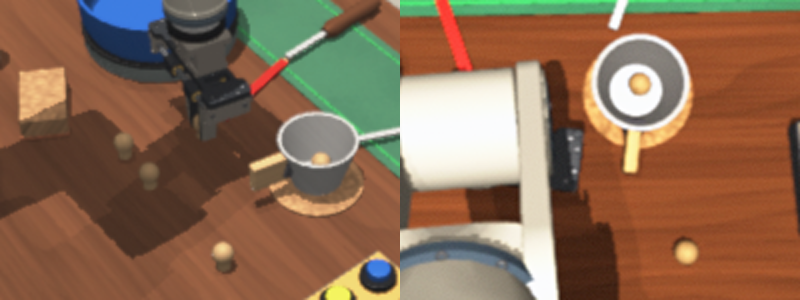

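The side crop shows the fingers around knob A, with the other three knobs and the tin unmoved. The gap of 26 mm fits a grip a bit above the ball's equator, so I'll regrip 5 mm lower before lifting.

Emit:
{"fn": "servo_tool", "kwargs": {
  "motion": [
    {"delta_pos": [0, 0, 0], "roll": 0},
    {"delta_pos": [0, 0, 0], "roll": 0},
    {"delta_pos": [0, 0, 0], "roll": 0},
    {"delta_pos": [0, 0, 0.15], "roll": 0},
    {"delta_pos": [0, 0, 0.15], "roll": 0},
    {"delta_pos": [0, 0, 0], "roll": 0},
    {"delta_pos": [0, 0, 0], "roll": 0},
    {"delta_pos": [0, 0, 0], "roll": 0}
  ],
  "fingers": 0.0
}}

```text
t: 5.63
position: [541.8, 37.1, 4.5]
tool_rot: [[-0.991, 0.136, -0.0], [0.136, 0.991, -0.0], [0.0, -0.0, -1.0]]
wrist_force: [-0.2, -0.3, -0.6]
finger_gap: 46.1
finger_force: 0.0
```

Emit:
{"fn": "servo_tool", "kwargs": {
  "motion": [
    {"delta_pos": [0, 0, 0], "roll": 0},
    {"delta_pos": [0, 0, 0], "roll": 0},
    {"delta_pos": [0, 0, 0], "roll": 0},
    {"delta_pos": [0, 0, 0], "roll": 0},
    {"delta_pos": [0, 0, 0], "roll": 0},
    {"delta_pos": [0, 0, 0], "roll": 0},
    {"delta_pos": [0, 0, -0.3], "roll": 0},
    {"delta_pos": [0, 0, -0.5], "roll": 0}
  ],
  "fingers": -1
}}

```text
t: 6.3
position: [541.1, 37.0, 20.4]
tool_rot: [[-0.991, 0.136, -0.002], [0.136, 0.991, -0.0], [0.002, -0.0, -1.0]]
wrist_force: [-0.0, -0.4, -0.2]
finger_gap: 25.8
finger_force: 15.0
```

Emit:
{"fn": "servo_tool", "kwargs": {
  "motion": [
    {"delta_pos": [0, 0, -1], "roll": 0},
    {"delta_pos": [0, 0, -1], "roll": 0},
    {"delta_pos": [0, 0, -1], "roll": 0},
    {"delta_pos": [0, 0, -1], "roll": 0},
    {"delta_pos": [0, 0, -0.5], "roll": 0},
    {"delta_pos": [0, -1, 0], "roll": 0},
    {"delta_pos": [-0.6, -1, 0], "roll": 0},
    {"delta_pos": [-0.6, -1, 0], "roll": 0}
  ]
}}

```text
t: 6.97
position: [557.4, -26.1, 111.4]
tool_rot: [[-0.991, 0.134, 0.001], [0.134, 0.991, -0.0], [-0.001, 0.0, -1.0]]
wrist_force: [1.6, -0.3, 0.6]
finger_gap: 25.7
finger_force: 15.0
```

Emit:
{"fn": "servo_tool", "kwargs": {
  "motion": [
    {"delta_pos": [-1, -1, 0], "roll": 0},
    {"delta_pos": [-1, -1, 0], "roll": 0},
    {"delta_pos": [-0.7, -1, 0], "roll": 0},
    {"delta_pos": [-0.76, -1, 0], "roll": 0},
    {"delta_pos": [0, -0.67, 0], "roll": 0},
    {"delta_pos": [0, 0, 0], "roll": 0},
    {"delta_pos": [0, 0, 0], "roll": 0},
    {"delta_pos": [0, 0, 0], "roll": 0}
  ]
}}

```text
t: 7.63
position: [612.4, -126.7, 110.5]
tool_rot: [[-0.991, 0.136, -0.001], [0.136, 0.991, 0.001], [0.001, 0.0, -1.0]]
wrist_force: [-0.9, 0.2, 0.6]
finger_gap: 26.0
finger_force: 15.0
```

```bash
python3 - <<'E'
from h import *
i=viewer.read_camera("side")
print([(k[0].tolist(),k[1],k[2].tolist()) for k in knobs("side",i) if 200<k[2][0]<700 and abs(k[2][1])<300])
go(613.5,-127.5,68)
E
```

```text
[([220.1, 227.7], 349, [391.4, 215.8]), ([332.4, 261.3], 45, [565.6, -78.3]), ([310.9, 305.4], 54, [434.2, -171.3])]
tool units total [-0.05 -0.05  2.13] at [ 612.6 -126.5  110.6] yaw 172.2
```

Emit:
{"fn": "servo_tool", "kwargs": {
  "motion": [
    {"delta_pos": [0, 0, 1], "roll": 0},
    {"delta_pos": [0, 0, 0.9], "roll": 0},
    {"delta_pos": [0, 0, 0.2], "roll": 0},
    {"delta_pos": [0, 0, 0], "roll": 0},
    {"delta_pos": [0, 0, 0], "roll": 0},
    {"delta_pos": [0, 0, 0], "roll": 0},
    {"delta_pos": [0, 0, 0], "roll": 0},
    {"delta_pos": [0, 0, 0], "roll": 0}
  ]
}}

```text
t: 8.35
position: [614.0, -127.6, 69.5]
tool_rot: [[-0.991, 0.136, 0.001], [0.136, 0.991, -0.0], [-0.001, -0.0, -1.0]]
wrist_force: [0.4, -0.5, 0.2]
finger_gap: 25.6
finger_force: 15.0
```

Emit:
{"fn": "servo_tool", "kwargs": {
  "motion": [
    {"delta_pos": [0, 0, 0], "roll": 0},
    {"delta_pos": [0, 0, 0], "roll": 0},
    {"delta_pos": [0, 0, 0], "roll": 0},
    {"delta_pos": [0, 0, -0.5], "roll": 0},
    {"delta_pos": [0, 0, -1], "roll": 0},
    {"delta_pos": [0, 0, -1], "roll": 0},
    {"delta_pos": [0, 0, 0], "roll": 0},
    {"delta_pos": [1, 0, 0], "roll": 0}
  ],
  "fingers": -0.1
}}

```text
t: 9.02
position: [597.5, -125.5, 120.8]
tool_rot: [[-0.991, 0.136, 0.006], [0.136, 0.991, -0.001], [-0.006, -0.0, -1.0]]
wrist_force: [-1.0, 0.1, -0.8]
finger_gap: 41.7
finger_force: 0.0
```

Emit:
{"fn": "servo_tool", "kwargs": {
  "motion": [
    {"delta_pos": [1, -0.5, 0], "roll": 0},
    {"delta_pos": [1, -0.5, 0], "roll": 0},
    {"delta_pos": [1, -0.5, 0], "roll": 0},
    {"delta_pos": [1, -0.5, 0], "roll": 0},
    {"delta_pos": [1, -0.5, 0], "roll": 0},
    {"delta_pos": [1, -0.5, 0], "roll": 0},
    {"delta_pos": [1, -0.5, 0], "roll": 0},
    {"delta_pos": [0.5, 0, 0], "roll": 0}
  ],
  "fingers": 0.2
}}

```text
t: 9.68
position: [433.0, -174.4, 118.4]
tool_rot: [[-0.991, 0.137, -0.001], [0.137, 0.991, 0.0], [0.001, -0.0, -1.0]]
wrist_force: [-0.4, -0.0, 0.5]
finger_gap: 55.1
finger_force: 0.0
```

```bash
python3 - <<'E'
from h import *
i=viewer.read_camera("side");j=viewer.read_camera("top")
for n,q in(("side",i),("top",j)):print(n,[(k[0].tolist(),k[1],k[2].tolist()) for k in knobs(n,q) if 200<k[2][0]<700 and abs(k[2][1])<300])
go(432.5,-175,5)
E
```

```text
side [([219.7, 229.6], 191, [386.7, 209.2]), ([261.2, 249.9], 45, [437.7, 69.3]), ([354.5, 257.4], 109, [620.9, -100.6]), ([273.8, 265.0], 45, [434.8, 0.3]), ([351.0, 313.5], 55, [496.9, -248.5])]
top [([326.8, 232.8], 129, [595.2, -78.8]), ([347.1, 227.5], 199, [606.3, -124.2]), ([369.9, 237.5], 43, [583.0, -174.4]), ([336.9, 246.6], 48, [564.1, -100.5]), ([347.9, 253.3], 203, [548.8, -124.5]), ([262.9, 306.5], 90, [436.0, 64.3]), ([294.6, 307.3], 89, [432.8, -4.8])]
tool units total [ 0.06 -0.08  5.68] at [ 434.1 -173.6  118.6] yaw 172.1
```

Emit:
{"fn": "servo_tool", "kwargs": {
  "motion": [
    {"delta_pos": [0.06, -0.08, 0.5], "roll": 0},
    {"delta_pos": [0, 0, 1], "roll": 0},
    {"delta_pos": [0, 0, 1], "roll": 0},
    {"delta_pos": [0, 0, 1], "roll": 0},
    {"delta_pos": [0, 0, 1], "roll": 0},
    {"delta_pos": [0, 0, 0.7], "roll": 0},
    {"delta_pos": [0, 0, 0.5], "roll": 0},
    {"delta_pos": [0, 0, 0], "roll": 0}
  ]
}}

```text
t: 10.45
position: [433.7, -174.6, 2.4]
tool_rot: [[-0.991, 0.135, -0.003], [0.135, 0.991, 0.001], [0.003, 0.001, -1.0]]
wrist_force: [-0.0, -0.2, 0.6]
finger_gap: 55.4
finger_force: 0.0
```

Emit:
{"fn": "servo_tool", "kwargs": {
  "motion": [
    {"delta_pos": [0, 0, 0], "roll": 0},
    {"delta_pos": [0, 0, 0], "roll": 0},
    {"delta_pos": [0, 0, 0], "roll": 0},
    {"delta_pos": [0, 0, 0], "roll": 0},
    {"delta_pos": [0, 0, 0], "roll": 0},
    {"delta_pos": [0, 0, 0], "roll": 0},
    {"delta_pos": [0, 0, 0], "roll": 0},
    {"delta_pos": [0, 0, 0], "roll": 0}
  ],
  "fingers": -1
}}

```text
t: 11.12
position: [434.2, -175.3, 4.8]
tool_rot: [[-0.991, 0.136, 0.0], [0.136, 0.991, -0.0], [-0.0, -0.0, -1.0]]
wrist_force: [-0.0, -0.5, -0.5]
finger_gap: 4.0
finger_force: 0.0
```

Emit:
{"fn": "servo_tool", "kwargs": {
  "motion": [
    {"delta_pos": [0, 0, -0.5], "roll": 0},
    {"delta_pos": [0, 0, -1], "roll": 0},
    {"delta_pos": [0, 0, -1], "roll": 0},
    {"delta_pos": [0, 0, -1], "roll": 0},
    {"delta_pos": [0, 0, -1], "roll": 0},
    {"delta_pos": [0, 0, -1], "roll": 0},
    {"delta_pos": [0, 0, 0], "roll": 0},
    {"delta_pos": [-1, 0.5, 0], "roll": 0}
  ]
}}

```text
t: 11.78
position: [453.2, -168.6, 115.8]
tool_rot: [[-0.991, 0.137, -0.0], [0.137, 0.991, -0.001], [0.0, -0.001, -1.0]]
wrist_force: [0.2, 0.5, -1.6]
finger_gap: -0.1
finger_force: 0.0
```

Emit:
{"fn": "servo_tool", "kwargs": {
  "motion": [
    {"delta_pos": [-1, 0.5, 0], "roll": 0},
    {"delta_pos": [-1, 0.5, 0], "roll": 0},
    {"delta_pos": [-1, 0.5, 0], "roll": 0},
    {"delta_pos": [-1, 0.5, 0], "roll": 0},
    {"delta_pos": [-1, 0.5, 0], "roll": 0},
    {"delta_pos": [-1, 0.5, 0], "roll": 0},
    {"delta_pos": [-0.6, 0, 0], "roll": 0},
    {"delta_pos": [0, 0, 0], "roll": 0}
  ]
}}

```text
t: 12.45
position: [596.3, -126.2, 114.3]
tool_rot: [[-0.991, 0.135, 0.001], [0.135, 0.991, -0.0], [-0.001, -0.0, -1.0]]
wrist_force: [-0.2, -0.1, 0.6]
finger_gap: 0.5
finger_force: 0.0
```

```bash
python3 - <<'E'
from h import *
go(613.5,-127.5,68)
E
```

```text
tool units total [-0.86  0.05  2.32] at [ 596.3 -126.2  114.3] yaw 172.3
```

The knob was not there, so D has probably been shoved. Looking again.

```bash
python3 - <<'E'
from h import *
i=viewer.read_camera("side");j=viewer.read_camera("top")
for n,q in(("side",i),("top",j)):print(n,[(k[0].tolist(),k[1],k[2].tolist()) for k in knobs(n,q) if 200<k[2][0]<700 and abs(k[2][1])<300])
cv2.imwrite("pics/g2.png",np.hstack([cv2.resize(x,None,fx=2,fy=2,interpolation=2) for x in(i[200:350,230:430],j[200:350,230:430])]))
E
```

```text
side [([220.1, 227.8], 339, [391.2, 215.4]), ([353.7, 257.2], 89, [619.7, -98.7]), ([350.3, 314.4], 92, [493.9, -249.7])]
top [([345.6, 255.1], 98, [544.9, -119.3])]
```

View pics/g2.png

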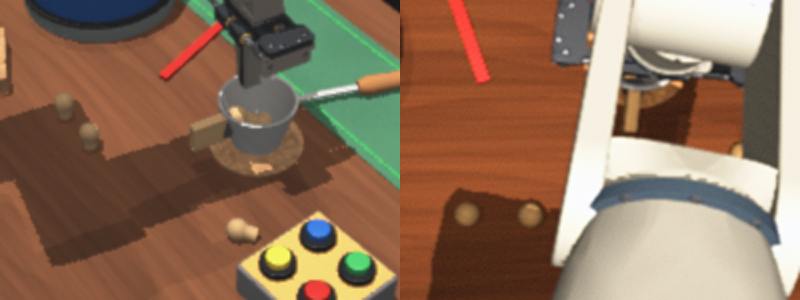

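D was knocked over: it now lies near the control box, head at side px (348.5,314.5) and foot toward (356.5,317.5). B and C are where they were, so I'll fetch C first and measure D from there with a clear view.

```bash
python3 - <<'E'
from h import *
go(433,-4,5.5)
print(ray("side",348.5,314.5,13.5),ray("side",356.5,317.5,10),ray("top",399.5,276,13.5))
E
```

```text
tool units total [8.76 4.98 5.44] at [ 593.4 -126.4  114. ] yaw 172.2
[ 495.5 -240.7] [ 507.2 -257. ] [ 496.6 -239.2]
```

Emit:
{"fn": "servo_tool", "kwargs": {
  "motion": [
    {"delta_pos": [1, 0.6, 0], "roll": 0},
    {"delta_pos": [1, 0.6, 0], "roll": 0},
    {"delta_pos": [1, 0.6, 0], "roll": 0},
    {"delta_pos": [1, 0.6, 0], "roll": 0},
    {"delta_pos": [1, 0.6, 0], "roll": 0},
    {"delta_pos": [1, 0.6, 0], "roll": 0},
    {"delta_pos": [1, 0.6, 0], "roll": 0},
    {"delta_pos": [1, 0.6, 0], "roll": 0}
  ],
  "fingers": 0.2
}}

```text
t: 13.22
position: [446.1, -9.6, 114.4]
tool_rot: [[-0.991, 0.136, -0.001], [0.136, 0.991, -0.0], [0.001, -0.0, -1.0]]
wrist_force: [-0.4, -0.1, 0.8]
finger_gap: 51.9
finger_force: 0.0
```

Emit:
{"fn": "servo_tool", "kwargs": {
  "motion": [
    {"delta_pos": [0.76, 0.18, 0], "roll": 0},
    {"delta_pos": [0, 0, 0], "roll": 0},
    {"delta_pos": [0, 0, 0], "roll": 0},
    {"delta_pos": [0, 0, 0], "roll": 0},
    {"delta_pos": [0, 0, 0], "roll": 0},
    {"delta_pos": [0, 0, 0], "roll": 0},
    {"delta_pos": [0, 0, 0], "roll": 0},
    {"delta_pos": [0, 0, 0], "roll": 0}
  ]
}}

```text
t: 13.88
position: [434.4, -4.3, 114.5]
tool_rot: [[-0.991, 0.136, -0.0], [0.136, 0.991, -0.0], [0.0, -0.0, -1.0]]
wrist_force: [0.4, 0.2, 0.1]
finger_gap: 55.2
finger_force: 0.0
```

```bash
python3 - <<'E'
from h import *
go(433,-4,5.5)
i=viewer.read_camera("side");j=viewer.read_camera("top")
for n,q in(("side",i),("top",j)):print(n,[(k[0].tolist(),k[1],k[2].tolist()) for k in knobs(n,q) if 200<k[2][0]<700 and abs(k[2][1])<300])
cv2.imwrite("pics/g3.png",np.hstack([cv2.resize(x,None,fx=3,fy=3,interpolation=2) for x in(i[190:340,240:370],j[200:350,300:430])]))
E
```

```text
tool units total [0.07 0.01 5.45] at [434.4  -4.3 114.5] yaw 172.2
side [([219.6, 229.9], 185, [385.9, 208.2]), ([261.2, 249.8], 44, [437.9, 69.6]), ([354.4, 257.4], 109, [620.7, -100.4]), ([333.4, 260.9], 79, [568.5, -78.6]), ([350.8, 314.2], 89, [495.2, -249.9])]
top [([326.8, 233.0], 129, [594.8, -78.8]), ([347.3, 227.3], 204, [606.7, -124.7]), ([353.6, 249.8], 302, [556.3, -137.3]), ([336.9, 246.7], 49, [563.9, -100.5]), ([402.5, 274.8], 128, [498.9, -244.1])]
```

View pics/g3.png

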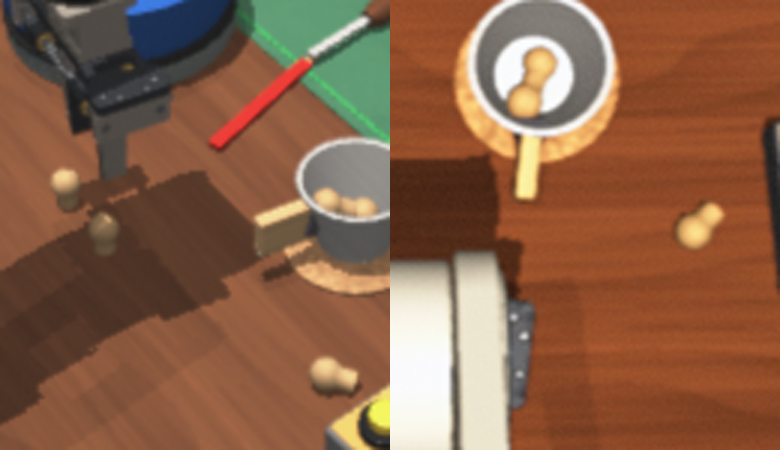

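The tin holds two knobs. D lies with its head at top px (401.3,277.3) and foot end at (407.3,270.7), axis about 45°. Now picking C, which is under the gripper.

Emit:
{"fn": "servo_tool", "kwargs": {
  "motion": [
    {"delta_pos": [0.05, 0, 0.5], "roll": 0},
    {"delta_pos": [0, 0, 1], "roll": 0},
    {"delta_pos": [0, 0, 1], "roll": 0},
    {"delta_pos": [0, 0, 1], "roll": 0},
    {"delta_pos": [0, 0, 1], "roll": 0},
    {"delta_pos": [0, 0, 0.7], "roll": 0},
    {"delta_pos": [0, 0, 0.25], "roll": 0},
    {"delta_pos": [0, 0, 0], "roll": 0}
  ]
}}

```text
t: 14.65
position: [432.3, -4.0, 4.6]
tool_rot: [[-0.991, 0.136, -0.002], [0.136, 0.991, 0.0], [0.002, -0.0, -1.0]]
wrist_force: [-0.5, -0.3, 0.1]
finger_gap: 55.0
finger_force: 0.0
```

Emit:
{"fn": "servo_tool", "kwargs": {
  "motion": [
    {"delta_pos": [0, 0, 0], "roll": 0},
    {"delta_pos": [0, 0, 0], "roll": 0},
    {"delta_pos": [0, 0, 0], "roll": 0},
    {"delta_pos": [0, 0, 0], "roll": 0},
    {"delta_pos": [0, 0, 0], "roll": 0},
    {"delta_pos": [0, 0, 0], "roll": 0},
    {"delta_pos": [0, 0, 0], "roll": 0},
    {"delta_pos": [0, 0, 0], "roll": 0}
  ],
  "fingers": -1
}}

```text
t: 15.32
position: [433.7, -3.9, 6.1]
tool_rot: [[-0.991, 0.136, 0.001], [0.136, 0.991, -0.0], [-0.001, 0.0, -1.0]]
wrist_force: [-0.3, 0.1, 7.6]
finger_gap: 25.5
finger_force: 15.0
```

Emit:
{"fn": "servo_tool", "kwargs": {
  "motion": [
    {"delta_pos": [0, 0, -0.5], "roll": 0},
    {"delta_pos": [0, 0, -1], "roll": 0},
    {"delta_pos": [0, 0, -1], "roll": 0},
    {"delta_pos": [0, 0, -1], "roll": 0},
    {"delta_pos": [0, 0, -1], "roll": 0},
    {"delta_pos": [0, 0, -0.7], "roll": 0},
    {"delta_pos": [0, 0, 0], "roll": 0},
    {"delta_pos": [0, 0, 0], "roll": 0}
  ]
}}

```text
t: 15.98
position: [433.5, -4.0, 110.3]
tool_rot: [[-0.991, 0.136, 0.002], [0.136, 0.991, -0.0], [-0.002, 0.0, -1.0]]
wrist_force: [-0.4, 0.2, -0.5]
finger_gap: 25.7
finger_force: 15.0
```

```bash
python3 - <<'E'
from h import *
go(613.5,-127.5,68)
h,f=ray("top",401.3,277.3,13.5),ray("top",407.3,270.7,10)
print(h,f,np.degrees(np.arctan2(*(f-h)[::-1])))
E
```

```text
tool units total [-9.75 -4.9   2.13] at [433.5  -4.  110.3] yaw 172.2
[ 493.6 -243.2] [ 508.1 -257.9] -45.39243070934085
```

Emit:
{"fn": "servo_tool", "kwargs": {
  "motion": [
    {"delta_pos": [-1, -0.5, 0], "roll": 0},
    {"delta_pos": [-1, -0.5, 0], "roll": 0},
    {"delta_pos": [-1, -0.5, 0], "roll": 0},
    {"delta_pos": [-1, -0.5, 0], "roll": 0},
    {"delta_pos": [-1, -0.5, 0], "roll": 0},
    {"delta_pos": [-1, -0.5, 0], "roll": 0},
    {"delta_pos": [-1, -0.5, 0], "roll": 0},
    {"delta_pos": [-1, -0.5, 0], "roll": 0}
  ]
}}

```text
t: 16.65
position: [580.5, -105.4, 107.8]
tool_rot: [[-0.991, 0.136, -0.003], [0.136, 0.991, 0.0], [0.003, 0.0, -1.0]]
wrist_force: [0.1, -0.2, -0.3]
finger_gap: 25.8
finger_force: 15.0
```

Emit:
{"fn": "servo_tool", "kwargs": {
  "motion": [
    {"delta_pos": [-1, -0.6, 0], "roll": 0},
    {"delta_pos": [-0.75, 0, 0], "roll": 0},
    {"delta_pos": [0, 0, 0.6], "roll": 0},
    {"delta_pos": [0, 0, 0.6], "roll": 0},
    {"delta_pos": [0, 0, 0.4], "roll": 0},
    {"delta_pos": [0, 0, 0], "roll": 0},
    {"delta_pos": [0, 0, 0], "roll": 0},
    {"delta_pos": [0, 0, 0], "roll": 0}
  ]
}}

```text
t: 17.32
position: [613.3, -121.2, 77.5]
tool_rot: [[-0.991, 0.135, -0.001], [0.135, 0.991, 0.0], [0.001, 0.0, -1.0]]
wrist_force: [0.3, 0.1, 0.3]
finger_gap: 25.8
finger_force: 15.0
```

Emit:
{"fn": "servo_tool", "kwargs": {
  "motion": [
    {"delta_pos": [0, 0, 0], "roll": 0},
    {"delta_pos": [0, 0, 0], "roll": 0},
    {"delta_pos": [0, 0, 0], "roll": 0},
    {"delta_pos": [0, 0, -0.5], "roll": 0},
    {"delta_pos": [0, 0, -1], "roll": 0},
    {"delta_pos": [0, 0, -0.5], "roll": 0},
    {"delta_pos": [1, 0.6, 0], "roll": 0},
    {"delta_pos": [1, 1, 0], "roll": 0}
  ],
  "fingers": -0.1
}}

```text
t: 17.98
position: [579.7, -85.5, 119.3]
tool_rot: [[-0.991, 0.137, 0.004], [0.137, 0.991, -0.001], [-0.004, -0.0, -1.0]]
wrist_force: [-0.8, 1.1, 0.2]
finger_gap: 41.6
finger_force: 0.0
```

Emit:
{"fn": "servo_tool", "kwargs": {
  "motion": [
    {"delta_pos": [1, 1, 0], "roll": 0},
    {"delta_pos": [1, 1, 0], "roll": 0},
    {"delta_pos": [1, 1, 0], "roll": 0},
    {"delta_pos": [1, 1, 0], "roll": 0},
    {"delta_pos": [1, 1, 0], "roll": 0},
    {"delta_pos": [1, 1, 0], "roll": 0},
    {"delta_pos": [1, 1, 0], "roll": 0},
    {"delta_pos": [0.5, 0.3, 0], "roll": 0}
  ],
  "fingers": 0.2
}}

```text
t: 18.65
position: [448.2, 82.5, 118.2]
tool_rot: [[-0.991, 0.135, 0.0], [0.135, 0.991, 0.001], [-0.0, 0.001, -1.0]]
wrist_force: [-0.1, -0.4, 0.9]
finger_gap: 55.2
finger_force: 0.0
```

```bash
python3 - <<'E'
from h import *
i=viewer.read_camera("side");j=viewer.read_camera("top")
for n,q in(("side",i),("top",j)):print(n,[(k[0].tolist(),k[1],k[2].tolist()) for k in knobs(n,q) if 200<k[2][0]<700 and abs(k[2][1])<300])
go(435.5,65,5.5)
E
```

```text
side [([220.4, 228.6], 259, [390.3, 211.9]), ([333.3, 261.0], 78, [568.1, -78.7]), ([359.8, 258.5], 106, [629.6, -112.1]), ([350.5, 314.3], 95, [494.4, -249.8])]
top [([347.3, 222.9], 357, [616.6, -124.9]), ([326.8, 232.8], 129, [595.2, -78.8]), ([353.5, 250.0], 296, [555.9, -137.1]), ([336.8, 246.5], 47, [564.3, -100.3]), ([402.4, 274.8], 125, [498.9, -243.9])]
tool units total [ 0.55 -0.9   5.63] at [448.8  81.4 118.2] yaw 172.3
```

Emit:
{"fn": "servo_tool", "kwargs": {
  "motion": [
    {"delta_pos": [0.55, -0.9, 0], "roll": 0},
    {"delta_pos": [0, 0, 1], "roll": 0},
    {"delta_pos": [0, 0, 1], "roll": 0},
    {"delta_pos": [0, 0, 1], "roll": 0},
    {"delta_pos": [0, 0, 1], "roll": 0},
    {"delta_pos": [0, 0, 1], "roll": 0},
    {"delta_pos": [0, 0, 0.6], "roll": 0},
    {"delta_pos": [0, 0, 0], "roll": 0}
  ]
}}

```text
t: 19.42
position: [436.2, 63.2, 3.8]
tool_rot: [[-0.991, 0.136, -0.002], [0.136, 0.991, -0.001], [0.002, -0.001, -1.0]]
wrist_force: [-0.7, 0.1, -0.5]
finger_gap: 55.1
finger_force: 0.0
```

Emit:
{"fn": "servo_tool", "kwargs": {
  "motion": [
    {"delta_pos": [0, 0, 0], "roll": 0},
    {"delta_pos": [0, 0, 0], "roll": 0},
    {"delta_pos": [0, 0, 0], "roll": 0},
    {"delta_pos": [0, 0, 0], "roll": 0},
    {"delta_pos": [0, 0, 0], "roll": 0},
    {"delta_pos": [0, 0, 0], "roll": 0},
    {"delta_pos": [0, 0, 0], "roll": 0},
    {"delta_pos": [0, 0, 0], "roll": 0}
  ],
  "fingers": -1
}}

```text
t: 20.08
position: [437.2, 64.3, 6.3]
tool_rot: [[-0.991, 0.135, 0.002], [0.135, 0.991, 0.0], [-0.002, 0.0, -1.0]]
wrist_force: [-0.8, -0.8, 7.6]
finger_gap: 26.0
finger_force: 15.0
```

Emit:
{"fn": "servo_tool", "kwargs": {
  "motion": [
    {"delta_pos": [0, 0, -0.5], "roll": 0},
    {"delta_pos": [0, 0, -1], "roll": 0},
    {"delta_pos": [0, 0, -1], "roll": 0},
    {"delta_pos": [0, 0, -1], "roll": 0},
    {"delta_pos": [0, 0, -1], "roll": 0},
    {"delta_pos": [0, 0, -0.7], "roll": 0},
    {"delta_pos": [0, 0, 0], "roll": 0},
    {"delta_pos": [0, 0, 0], "roll": 0}
  ]
}}

```text
t: 20.75
position: [436.8, 64.3, 110.4]
tool_rot: [[-0.991, 0.135, 0.002], [0.135, 0.991, 0.0], [-0.002, 0.001, -1.0]]
wrist_force: [0.3, 0.4, -1.0]
finger_gap: 25.6
finger_force: 15.0
```

```bash
python3 - <<'E'
from h import *
go(613.5,-127.5,78)
E
```

```text
tool units total [-10.05  -8.31   1.63] at [436.8  64.3 110.4] yaw 172.2
```

Emit:
{"fn": "servo_tool", "kwargs": {
  "motion": [
    {"delta_pos": [-1, -0.86, 0], "roll": 0},
    {"delta_pos": [-1, -0.86, 0], "roll": 0},
    {"delta_pos": [-1, -0.86, 0], "roll": 0},
    {"delta_pos": [-1, -0.86, 0], "roll": 0},
    {"delta_pos": [-1, -0.86, 0], "roll": 0},
    {"delta_pos": [-1, -0.86, 0], "roll": 0},
    {"delta_pos": [-1, -0.86, 0], "roll": 0},
    {"delta_pos": [-1, -0.86, 0], "roll": 0}
  ]
}}

```text
t: 21.42
position: [575.9, -94.8, 107.9]
tool_rot: [[-0.991, 0.136, -0.003], [0.136, 0.991, 0.0], [0.003, 0.0, -1.0]]
wrist_force: [0.6, 0.8, -0.4]
finger_gap: 26.1
finger_force: 15.0
```

Emit:
{"fn": "servo_tool", "kwargs": {
  "motion": [
    {"delta_pos": [-1, -0.86, 0], "roll": 0},
    {"delta_pos": [-1, -0.86, 0], "roll": 0},
    {"delta_pos": [-0.05, 0, 0], "roll": 0},
    {"delta_pos": [0, 0, 0.6], "roll": 0},
    {"delta_pos": [0, 0, 0.6], "roll": 0},
    {"delta_pos": [0, 0, 0.4], "roll": 0},
    {"delta_pos": [0, 0, 0], "roll": 0},
    {"delta_pos": [0, 0, 0], "roll": 0}
  ]
}}

```text
t: 22.08
position: [610.9, -132.5, 76.3]
tool_rot: [[-0.991, 0.135, -0.003], [0.135, 0.991, 0.001], [0.003, 0.0, -1.0]]
wrist_force: [0.5, -0.1, 0.2]
finger_gap: 26.0
finger_force: 15.0
```

Emit:
{"fn": "servo_tool", "kwargs": {
  "motion": [
    {"delta_pos": [0, 0, 0], "roll": 0},
    {"delta_pos": [0, 0, 0], "roll": 0},
    {"delta_pos": [0, 0, 0], "roll": 0},
    {"delta_pos": [0, 0, -0.5], "roll": 0},
    {"delta_pos": [0, 0, -1], "roll": 0},
    {"delta_pos": [0, 0, -0.7], "roll": 0},
    {"delta_pos": [1, 0, 0], "roll": 0},
    {"delta_pos": [1, -1, 0], "roll": 0}
  ],
  "fingers": -0.1
}}

```text
t: 22.75
position: [571.4, -146.2, 123.8]
tool_rot: [[-0.991, 0.134, 0.004], [0.134, 0.991, -0.0], [-0.004, 0.0, -1.0]]
wrist_force: [-0.7, -0.3, -0.8]
finger_gap: 40.9
finger_force: 0.0
```

Emit:
{"fn": "servo_tool", "kwargs": {
  "motion": [
    {"delta_pos": [1, -1, 0], "roll": 0},
    {"delta_pos": [1, -1, 0], "roll": 0},
    {"delta_pos": [1, -1, 0], "roll": 0},
    {"delta_pos": [0, -1, 0], "roll": 0.8},
    {"delta_pos": [0, 0, 0], "roll": 1},
    {"delta_pos": [0, 0, 0], "roll": 1},
    {"delta_pos": [0, 0, 0], "roll": 1},
    {"delta_pos": [0, 0, 0], "roll": 1}
  ],
  "fingers": 0.2
}}

```text
t: 23.42
position: [499.8, -219.4, 122.8]
tool_rot: [[-0.889, 0.458, 0.001], [0.458, 0.889, -0.001], [-0.001, 0.0, -1.0]]
wrist_force: [0.4, 0.4, 0.3]
finger_gap: 54.9
finger_force: 0.0
```

Emit:
{"fn": "servo_tool", "kwargs": {
  "motion": [
    {"delta_pos": [0, 0, 0], "roll": 1},
    {"delta_pos": [0, 0, 0], "roll": 1},
    {"delta_pos": [0, 0, 0], "roll": 1},
    {"delta_pos": [0, 0, 0], "roll": 1},
    {"delta_pos": [0, 0, 0], "roll": 0.5},
    {"delta_pos": [0, 0, 0], "roll": 0},
    {"delta_pos": [0, 0, 0], "roll": 0},
    {"delta_pos": [0, 0, 0], "roll": 0}
  ]
}}

```text
t: 24.08
position: [499.8, -219.0, 122.1]
tool_rot: [[-0.708, 0.706, 0.001], [0.706, 0.708, -0.0], [-0.001, 0.0, -1.0]]
wrist_force: [-0.8, 0.1, 0.2]
finger_gap: 55.4
finger_force: 0.0
```

```bash
python3 - <<'E'
from h import *
go(494,-243.5,4)
i=viewer.read_camera("side");j=viewer.read_camera("top")
for n,q in(("side",i),("top",j)):print(n,[(k[0].tolist(),k[1],k[2].tolist()) for k in knobs(n,q) if 200<k[2][0]<700 and abs(k[2][1])<300])
cv2.imwrite("pics/g4.png",np.hstack([cv2.resize(x,None,fx=3,fy=3,interpolation=2) for x in(i[190:340,270:400],j[200:350,300:430])]))
E
```

```text
tool units total [-0.65 -1.07  5.91] at [ 499.8 -219.   122.1] yaw 135.1
side [([220.3, 227.9], 309, [391.5, 214.7]), ([363.5, 258.4], 79, [637.6, -117.5])]
top [([329.5, 236.6], 182, [586.6, -84.6]), ([349.0, 253.0], 228, [549.4, -127.0])]
```

View pics/g4.png

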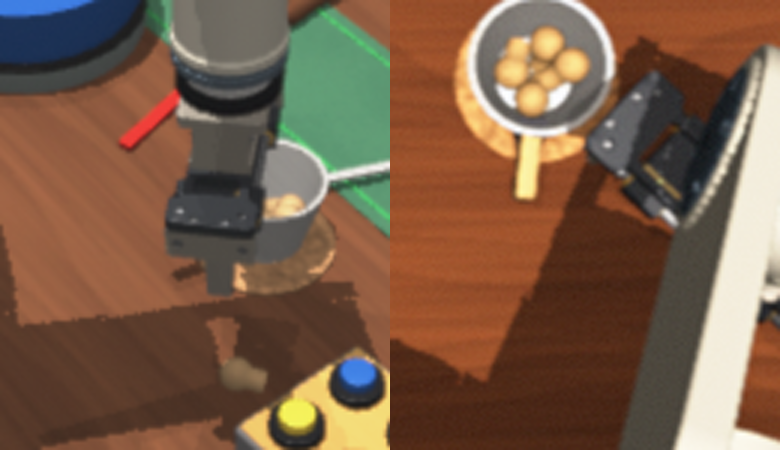

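The tin now holds four knobs and D still lies near the box. Picking it.

Emit:
{"fn": "servo_tool", "kwargs": {
  "motion": [
    {"delta_pos": [-0.65, -1, 0], "roll": 0},
    {"delta_pos": [0, -0.07, 1], "roll": 0},
    {"delta_pos": [0, 0, 1], "roll": 0},
    {"delta_pos": [0, 0, 1], "roll": 0},
    {"delta_pos": [0, 0, 1], "roll": 0},
    {"delta_pos": [0, 0, 1], "roll": 0},
    {"delta_pos": [0, 0, 0.6], "roll": 0},
    {"delta_pos": [0, 0, 0.3], "roll": 0}
  ]
}}

```text
t: 24.85
position: [492.7, -242.8, 2.0]
tool_rot: [[-0.707, 0.707, -0.002], [0.707, 0.707, 0.001], [0.002, -0.001, -1.0]]
wrist_force: [0.2, -0.5, 0.2]
finger_gap: 55.0
finger_force: 0.0
```

Emit:
{"fn": "servo_tool", "kwargs": {
  "motion": [
    {"delta_pos": [0, 0, 0], "roll": 0},
    {"delta_pos": [0, 0, 0], "roll": 0},
    {"delta_pos": [0, 0, 0], "roll": 0},
    {"delta_pos": [0, 0, 0], "roll": 0},
    {"delta_pos": [0, 0, 0], "roll": 0},
    {"delta_pos": [0, 0, 0], "roll": 0},
    {"delta_pos": [0, 0, 0], "roll": 0},
    {"delta_pos": [0, 0, 0], "roll": 0}
  ],
  "fingers": -1
}}

```text
t: 25.52
position: [494.3, -243.5, 4.2]
tool_rot: [[-0.707, 0.707, 0.001], [0.707, 0.707, -0.001], [-0.001, 0.0, -1.0]]
wrist_force: [-0.1, -0.4, 6.4]
finger_gap: 25.3
finger_force: 15.0
```

Emit:
{"fn": "servo_tool", "kwargs": {
  "motion": [
    {"delta_pos": [0, 0, -0.3], "roll": 0},
    {"delta_pos": [0, 0, -0.7], "roll": 0},
    {"delta_pos": [0, 0, -1], "roll": 0},
    {"delta_pos": [0, 0, -1], "roll": 0},
    {"delta_pos": [0, 0, -1], "roll": 0},
    {"delta_pos": [0, 0, -1], "roll": 0},
    {"delta_pos": [0, 0, -0.7], "roll": 0},
    {"delta_pos": [0, 0, 0], "roll": 0}
  ]
}}

```text
t: 26.18
position: [495.1, -244.0, 120.6]
tool_rot: [[-0.707, 0.707, 0.004], [0.707, 0.707, -0.002], [-0.004, 0.001, -1.0]]
wrist_force: [0.7, -0.6, -0.1]
finger_gap: 26.2
finger_force: 15.0
```

```bash
python3 - <<'E'
from h import *
go(613.5,-127.5,82)
E
```

```text
tool units total [-0.06  8.3   1.94] at [ 495.1 -244.   120.6] yaw 135.0
```

Emit:
{"fn": "servo_tool", "kwargs": {
  "motion": [
    {"delta_pos": [0, 1, 0], "roll": 0},
    {"delta_pos": [0, 1, 0], "roll": 0},
    {"delta_pos": [0, 1, 0], "roll": 0},
    {"delta_pos": [0, 1, 0], "roll": 0},
    {"delta_pos": [0, 1, 0], "roll": 0},
    {"delta_pos": [0, 1, 0], "roll": 0},
    {"delta_pos": [0, 1, 0], "roll": 0},
    {"delta_pos": [0, 1, 0], "roll": 0}
  ]
}}

```text
t: 26.85
position: [606.6, -129.2, 116.4]
tool_rot: [[-0.707, 0.707, -0.002], [0.707, 0.707, 0.0], [0.001, -0.001, -1.0]]
wrist_force: [-0.0, -0.3, 0.7]
finger_gap: 25.7
finger_force: 15.0
```

Emit:
{"fn": "servo_tool", "kwargs": {
  "motion": [
    {"delta_pos": [-0.06, 0.3, 0], "roll": 0},
    {"delta_pos": [0, 0, 0.6], "roll": 0},
    {"delta_pos": [0, 0, 0.7], "roll": 0},
    {"delta_pos": [0, 0, 0.6], "roll": 0},
    {"delta_pos": [0, 0, 0.2], "roll": 0},
    {"delta_pos": [0, 0, 0], "roll": 0},
    {"delta_pos": [0, 0, 0], "roll": 0},
    {"delta_pos": [0, 0, 0], "roll": 0}
  ]
}}

```text
t: 27.52
position: [612.0, -127.2, 76.0]
tool_rot: [[-0.707, 0.707, 0.001], [0.707, 0.707, -0.0], [-0.001, 0.0, -1.0]]
wrist_force: [-0.1, -0.5, -0.4]
finger_gap: 26.0
finger_force: 15.0
```

Emit:
{"fn": "servo_tool", "kwargs": {
  "motion": [
    {"delta_pos": [0, 0, 0], "roll": 0},
    {"delta_pos": [0, 0, 0], "roll": 0},
    {"delta_pos": [0, 0, 0], "roll": 0},
    {"delta_pos": [0, 0, -0.5], "roll": 0},
    {"delta_pos": [0, 0, -1], "roll": 0},
    {"delta_pos": [0, 0, -0.7], "roll": 0},
    {"delta_pos": [0.5, -0.5, 0], "roll": 0},
    {"delta_pos": [1, -1, 0], "roll": 0}
  ],
  "fingers": -0.1
}}

```text
t: 28.18
position: [572.6, -127.1, 121.9]
tool_rot: [[-0.708, 0.707, 0.006], [0.707, 0.708, -0.001], [-0.005, 0.003, -1.0]]
wrist_force: [-1.0, -0.1, -0.7]
finger_gap: 41.8
finger_force: 0.0
```

Emit:
{"fn": "servo_tool", "kwargs": {
  "motion": [
    {"delta_pos": [1, -1, 0], "roll": 0},
    {"delta_pos": [1, -1, 0], "roll": 0},
    {"delta_pos": [1, -1, 0], "roll": 0},
    {"delta_pos": [0, 0, 0], "roll": -1},
    {"delta_pos": [0, 0, 0], "roll": -1},
    {"delta_pos": [0, 0, 0], "roll": -1},
    {"delta_pos": [0, 0, 0], "roll": -1},
    {"delta_pos": [0, 0, 0], "roll": -1}
  ]
}}

```text
t: 28.85
position: [484.9, -126.8, 120.6]
tool_rot: [[-0.908, 0.419, 0.001], [0.419, 0.908, -0.0], [-0.001, 0.0, -1.0]]
wrist_force: [-0.0, -0.1, -0.6]
finger_gap: 41.2
finger_force: 0.0
```

Emit:
{"fn": "servo_tool", "kwargs": {
  "motion": [
    {"delta_pos": [0, 0, 0], "roll": -1},
    {"delta_pos": [0, 0, 0], "roll": -1},
    {"delta_pos": [0, 0, 0], "roll": -1},
    {"delta_pos": [0, 0, 0], "roll": -1},
    {"delta_pos": [0, 0, 0], "roll": -0.2},
    {"delta_pos": [0, 0, 0], "roll": 0},
    {"delta_pos": [0, 0, 0], "roll": 0},
    {"delta_pos": [0, 0, 0], "roll": 0}
  ]
}}

```text
t: 29.52
position: [484.7, -126.8, 119.9]
tool_rot: [[-0.99, 0.144, 0.0], [0.144, 0.99, -0.0], [-0.0, -0.0, -1.0]]
wrist_force: [-0.0, 0.7, -0.6]
finger_gap: 41.0
finger_force: 0.0
```

```bash
python3 - <<'E'
from h import *
i=viewer.read_camera("side");j=viewer.read_camera("top");cv2.imwrite("pics/top5.png",j)
cv2.imwrite("pics/g5.png",np.hstack([cv2.resize(i[190:340,270:400],None,fx=3,fy=3,interpolation=2),cv2.resize(j[190:280,310:390],(400,450),interpolation=2)]))
go(538.2,-117,30)
E
```

```text
tool units total [-2.58  0.87  4.49] at [ 484.6 -126.8  119.7] yaw 171.7
```

View pics/g5.png

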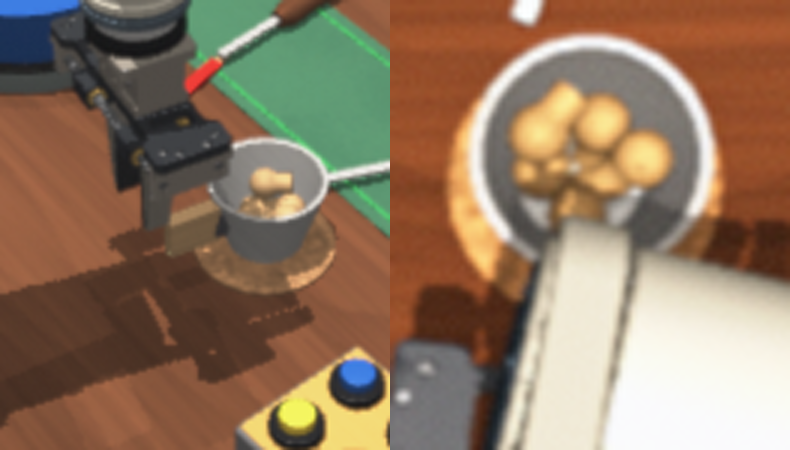

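All five loose-knob places are accounted for: the tin shows five knobs with D on top, and the rim is still centred at px (350.4,221). Now the handle.

Emit:
{"fn": "servo_tool", "kwargs": {
  "motion": [
    {"delta_pos": [-0.9, 0.3, 0], "roll": 0},
    {"delta_pos": [-0.9, 0.3, 0], "roll": 0},
    {"delta_pos": [-0.78, 0.27, 0], "roll": 0},
    {"delta_pos": [0, 0, 0], "roll": -0.1},
    {"delta_pos": [0, 0, 0], "roll": 0},
    {"delta_pos": [0, 0, 1], "roll": 0},
    {"delta_pos": [0, 0, 0.7], "roll": 0},
    {"delta_pos": [0, 0, 0], "roll": 0}
  ]
}}

```text
t: 30.28
position: [535.1, -116.6, 83.2]
tool_rot: [[-0.991, 0.136, -0.005], [0.136, 0.991, 0.001], [0.005, 0.0, -1.0]]
wrist_force: [-1.2, 0.3, -0.3]
finger_gap: 41.0
finger_force: 0.0
```

Emit:
{"fn": "servo_tool", "kwargs": {
  "motion": [
    {"delta_pos": [0, 0, 0.5], "roll": 0},
    {"delta_pos": [0, 0, 0.7], "roll": 0},
    {"delta_pos": [0, 0, 0.7], "roll": 0},
    {"delta_pos": [0, 0, 0.7], "roll": 0},
    {"delta_pos": [0, 0, 0.4], "roll": 0},
    {"delta_pos": [0, 0, 0], "roll": 0},
    {"delta_pos": [0, 0, 0], "roll": 0},
    {"delta_pos": [0, 0, 0], "roll": 0}
  ]
}}

```text
t: 30.95
position: [538.6, -117.1, 26.3]
tool_rot: [[-0.991, 0.136, 0.001], [0.136, 0.991, -0.0], [-0.001, -0.0, -1.0]]
wrist_force: [0.2, -0.2, 0.1]
finger_gap: 41.5
finger_force: 0.0
```

```bash
python3 - <<'E'
from h import *
go(538.2,-117,24)
i=viewer.read_camera("side")
cv2.imwrite("pics/g6.png",cv2.resize(i[190:340,270:400],None,fx=4,fy=4,interpolation=2))
E
```

```text
tool units total [0.02 0.   0.12] at [ 538.6 -117.1   26.3] yaw 172.2
```

View pics/g6.png

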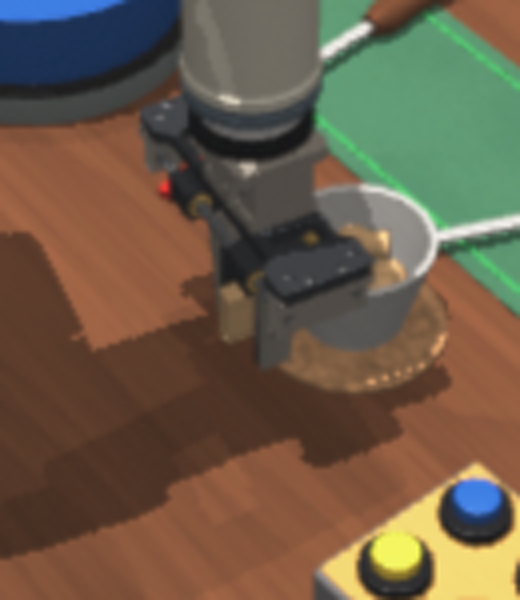

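The fingers straddle the handle clear of the tin wall. Gripping hard and lifting.

Emit:
{"fn": "servo_tool", "kwargs": {
  "motion": [
    {"delta_pos": [0, 0, 0], "roll": 0},
    {"delta_pos": [0, 0, 0], "roll": 0},
    {"delta_pos": [0, 0, 0], "roll": 0},
    {"delta_pos": [0, 0, 0], "roll": 0},
    {"delta_pos": [0, 0, 0], "roll": 0},
    {"delta_pos": [0, 0, 0], "roll": 0},
    {"delta_pos": [0, 0, 0], "roll": 0},
    {"delta_pos": [0, 0, 0], "roll": 0}
  ],
  "fingers": -1,
  "grip_force": 60
}}

```text
t: 31.67
position: [538.3, -116.9, 25.8]
tool_rot: [[-0.991, 0.136, 0.0], [0.136, 0.991, -0.0], [-0.0, -0.0, -1.0]]
wrist_force: [-1.0, -0.4, 4.5]
finger_gap: 13.5
finger_force: 59.9
```

Emit:
{"fn": "servo_tool", "kwargs": {
  "motion": [
    {"delta_pos": [0, 0, -0.1], "roll": 0},
    {"delta_pos": [0, 0, -0.3], "roll": 0},
    {"delta_pos": [0, 0, -0.3], "roll": 0},
    {"delta_pos": [0, 0, -0.3], "roll": 0},
    {"delta_pos": [0, 0, -0.3], "roll": 0},
    {"delta_pos": [0, 0, -0.2], "roll": 0},
    {"delta_pos": [0, 0, 0], "roll": 0},
    {"delta_pos": [0, 0, 0], "roll": 0}
  ]
}}

```text
t: 32.33
position: [538.3, -117.0, 56.0]
tool_rot: [[-0.991, 0.136, 0.001], [0.136, 0.991, -0.0], [-0.001, -0.0, -1.0]]
wrist_force: [-0.4, 0.7, -1.0]
finger_gap: 13.8
finger_force: 59.9
```

```bash
python3 - <<'E'
from h import *
i=viewer.read_camera("side");j=viewer.read_camera("top")
cv2.imwrite("pics/g7.png",np.hstack([cv2.resize(i[190:340,270:400],None,fx=3,fy=3,interpolation=2),cv2.resize(j[190:280,310:390],(400,450),interpolation=2)]))
s=manip.get_state();print(s["ft_torque"],s["wrist_force"],s["finger_gap"])
go(612.5-48,260,150)
E
```

```text
[ 0.0290294   0.15800064 -0.00681339] [ 0.91928367  0.48505171 -1.86020237] 13.962200834300294
tool units total [ 1.24 18.85 -4.73] at [ 537.9 -116.8   55.4] yaw 172.2
```

View pics/g7.png

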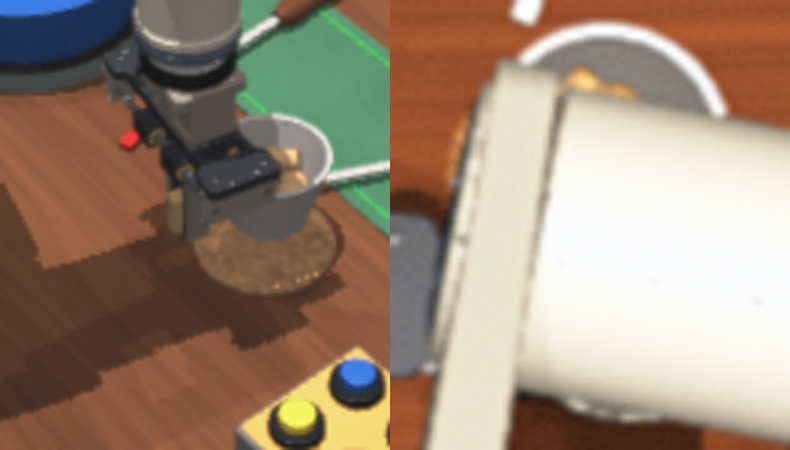

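The tin is lifted level off the coaster with the knobs inside. Carrying it over the bowl.

Emit:
{"fn": "servo_tool", "kwargs": {
  "motion": [
    {"delta_pos": [0, 0, -0.3], "roll": 0},
    {"delta_pos": [0, 0, -0.6], "roll": 0},
    {"delta_pos": [0, 0, -0.8], "roll": 0},
    {"delta_pos": [0, 0, -0.8], "roll": 0},
    {"delta_pos": [0, 0, -0.8], "roll": 0},
    {"delta_pos": [0, 0, -0.8], "roll": 0},
    {"delta_pos": [0, 0, -0.5], "roll": 0},
    {"delta_pos": [0, 0, -0.2], "roll": 0}
  ]
}}

```text
t: 33.1
position: [539.2, -117.1, 153.9]
tool_rot: [[-0.991, 0.136, 0.003], [0.136, 0.991, -0.001], [-0.003, -0.0, -1.0]]
wrist_force: [0.7, -0.3, -2.3]
finger_gap: 13.5
finger_force: 59.9
```

Emit:
{"fn": "servo_tool", "kwargs": {
  "motion": [
    {"delta_pos": [0, 0.3, 0], "roll": 0},
    {"delta_pos": [0, 0.5, 0], "roll": 0},
    {"delta_pos": [0, 0.7, 0], "roll": 0},
    {"delta_pos": [0.1, 0.9, 0], "roll": 0},
    {"delta_pos": [0.1, 0.9, 0], "roll": 0},
    {"delta_pos": [0.1, 0.9, 0], "roll": 0},
    {"delta_pos": [0.1, 0.9, 0], "roll": 0},
    {"delta_pos": [0.1, 0.9, 0], "roll": 0}
  ]
}}

```text
t: 33.77
position: [543.6, 5.2, 150.4]
tool_rot: [[-0.991, 0.135, -0.002], [0.135, 0.991, 0.0], [0.002, -0.0, -1.0]]
wrist_force: [-0.4, 0.2, -2.9]
finger_gap: 13.9
finger_force: 59.9
```

Emit:
{"fn": "servo_tool", "kwargs": {
  "motion": [
    {"delta_pos": [0.1, 0.9, 0], "roll": 0},
    {"delta_pos": [0.1, 0.9, 0], "roll": 0},
    {"delta_pos": [0.1, 0.9, 0], "roll": 0},
    {"delta_pos": [0.1, 0.9, 0], "roll": 0},
    {"delta_pos": [0.1, 0.9, 0], "roll": 0},
    {"delta_pos": [0.1, 0.9, 0], "roll": 0},
    {"delta_pos": [0.1, 0.9, 0], "roll": 0},
    {"delta_pos": [0, 0.9, 0], "roll": 0}
  ]
}}

```text
t: 34.43
position: [548.7, 149.6, 150.2]
tool_rot: [[-0.991, 0.135, -0.003], [0.135, 0.991, -0.0], [0.002, -0.001, -1.0]]
wrist_force: [0.7, 0.3, -1.6]
finger_gap: 13.4
finger_force: 59.9
```

Emit:
{"fn": "servo_tool", "kwargs": {
  "motion": [
    {"delta_pos": [0, 0.9, 0], "roll": 0},
    {"delta_pos": [0, 0.9, 0], "roll": 0},
    {"delta_pos": [0, 0.9, 0], "roll": 0},
    {"delta_pos": [0, 0.9, 0], "roll": 0},
    {"delta_pos": [0, 0.9, 0], "roll": 0},
    {"delta_pos": [0, 0.7, 0], "roll": 0},
    {"delta_pos": [0, 0.5, 0], "roll": 0},
    {"delta_pos": [0, 0.2, 0], "roll": 0}
  ]
}}

```text
t: 35.1
position: [565.7, 266.4, 150.8]
tool_rot: [[-0.991, 0.135, -0.001], [0.135, 0.991, -0.0], [0.001, -0.0, -1.0]]
wrist_force: [0.7, -0.6, -2.2]
finger_gap: 13.8
finger_force: 59.8
```

```bash
python3 - <<'E'
from h import *
i=viewer.read_camera("side");j=viewer.read_camera("top")
cv2.imwrite("pics/g8.png",np.hstack([cv2.resize(i[90:270,200:360],(400,450),interpolation=2),cv2.resize(j[150:310,80:222],(400,450),interpolation=2)]))
s=manip.get_state();print(s["ft_torque"],s["wrist_force"],s["finger_gap"])
go(565,265.5,149)
E
```

```text
[ 0.04144387  0.10541572 -0.00711348] [ 0.11624854  0.72997581 -1.77983133] 13.920913886615974
tool units total [0.04 0.01 0.1 ] at [565.8 265.3 151.1] yaw 172.3
```

View pics/g8.png

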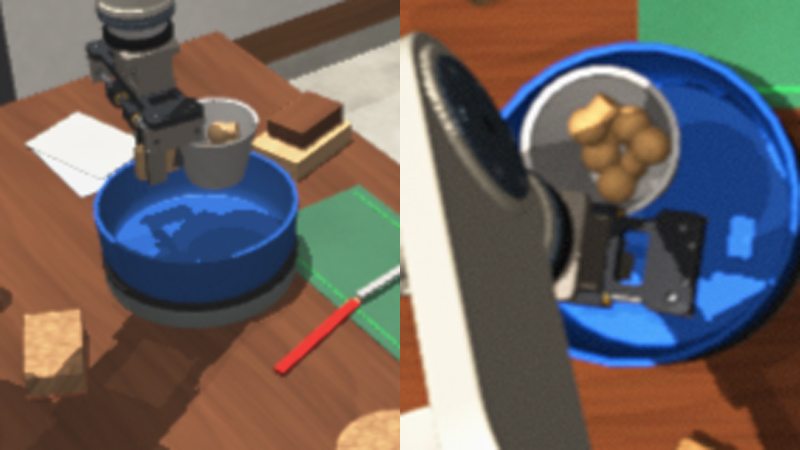

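Tin level over the bowl, five knobs in it. The tool cannot tilt, so I'll let the tin swing mouth-down about the pads by easing the grip in steps.

Emit:
{"fn": "servo_tool", "kwargs": {
  "motion": [
    {"delta_pos": [0, 0, -0.2], "roll": 0},
    {"delta_pos": [0, 0, -0.3], "roll": 0},
    {"delta_pos": [0, 0, -0.2], "roll": 0},
    {"delta_pos": [0, 0, 0], "roll": 0},
    {"delta_pos": [0, 0, 0], "roll": 0},
    {"delta_pos": [0, 0, 0], "roll": 0},
    {"delta_pos": [0, 0, 0], "roll": 0},
    {"delta_pos": [0, 0, 0], "roll": 0}
  ]
}}

```text
t: 35.87
position: [566.0, 264.7, 165.4]
tool_rot: [[-0.991, 0.136, -0.0], [0.136, 0.991, -0.0], [0.0, -0.0, -1.0]]
wrist_force: [0.2, -0.3, -1.5]
finger_gap: 13.5
finger_force: 59.9
```

Emit:
{"fn": "servo_tool", "kwargs": {
  "motion": [
    {"delta_pos": [0, 0, 0], "roll": 0},
    {"delta_pos": [0, 0, 0], "roll": 0},
    {"delta_pos": [0, 0, 0], "roll": 0},
    {"delta_pos": [0, 0, 0], "roll": 0},
    {"delta_pos": [0, 0, 0], "roll": 0},
    {"delta_pos": [0, 0, 0], "roll": 0},
    {"delta_pos": [0, 0, 0], "roll": 0},
    {"delta_pos": [0, 0, 0], "roll": 0}
  ],
  "grip_force": 20
}}

```text
t: 36.53
position: [566.2, 264.8, 165.6]
tool_rot: [[-0.991, 0.136, 0.0], [0.136, 0.991, -0.0], [-0.0, -0.0, -1.0]]
wrist_force: [0.0, -0.0, -2.3]
finger_gap: 13.7
finger_force: 20.0
```

Emit:
{"fn": "servo_tool", "kwargs": {
  "motion": [
    {"delta_pos": [0, 0, 0], "roll": 0},
    {"delta_pos": [0, 0, 0], "roll": 0},
    {"delta_pos": [0, 0, 0], "roll": 0},
    {"delta_pos": [0, 0, 0], "roll": 0},
    {"delta_pos": [0, 0, 0], "roll": 0},
    {"delta_pos": [0, 0, 0], "roll": 0},
    {"delta_pos": [0, 0, 0], "roll": 0},
    {"delta_pos": [0, 0, 0], "roll": 0}
  ],
  "grip_force": 12
}}

```text
t: 37.2
position: [566.2, 264.8, 165.6]
tool_rot: [[-0.991, 0.136, 0.0], [0.136, 0.991, -0.0], [-0.0, -0.0, -1.0]]
wrist_force: [-0.5, 0.7, -1.7]
finger_gap: 14.0
finger_force: 12.0
```

```bash
python3 - <<'E'
from h import *
i=viewer.read_camera("side");j=viewer.read_camera("top")
cv2.imwrite("pics/g9.png",np.hstack([cv2.resize(i[90:270,200:360],(400,450),interpolation=2),cv2.resize(j[150:310,80:222],(400,450),interpolation=2)]))
s=manip.get_state();print(s["ft_torque"],s["wrist_force"],s["finger_gap"],s["position"])
E
```

```text
[ 0.0398787   0.12215162 -0.01247892] [ 0.22328423  0.07212947 -1.42367127] 13.772697097953873 [566.12994439 264.82554744 165.56162137]
```

View pics/g9.png

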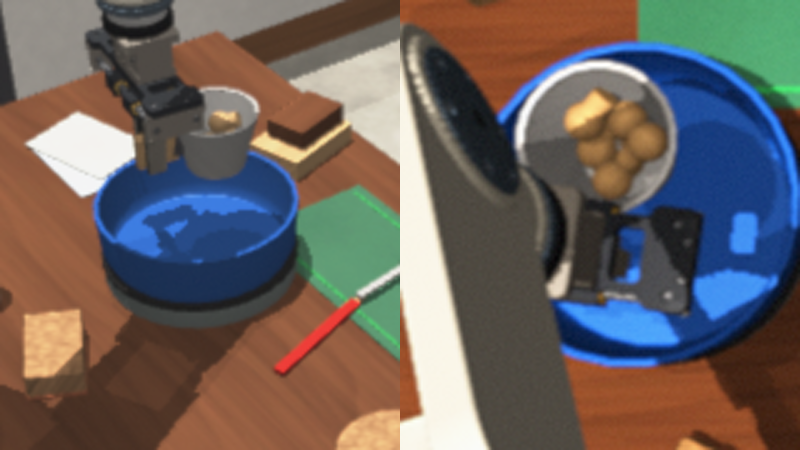

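Tin still level at 12 N, knobs in it. Easing further and reading torque plus colour masks instead of viewing.

```bash
cat >> h.py <<'E'
def look(tag):
    i=viewer.read_camera("side");j=viewer.read_camera("top")
    cv2.imwrite(f"pics/{tag}s.png",i);cv2.imwrite(f"pics/{tag}t.png",j)
    print("top wood",[(c.tolist(),a) for c,a in blobs(j,(10,50,60),(32,210,255),12,600) if 100<c[0]<235 and 160<c[1]<285])
    print("side wood",[(c.tolist(),a) for c,a in blobs(i,(10,50,60),(32,210,255),8,600) if 235<c[0]<325 and 120<c[1]<220])
    for n,q,(x0,x1,y0,y1) in(("top",j,(120,190,165,225)),("side",i,(272,330,110,210))):
        h=cv2.cvtColor(q,cv2.COLOR_BGR2HSV)[y0:y1,x0:x1];m=((h[...,1]<60)&(h[...,2]>50)).astype(np.uint8)
        _,_,st,ce=cv2.connectedComponentsWithStats(m);k=1+np.argmax(st[1:,4]);print(n,"grey",(st[k]+[x0,y0,0,0,0]).tolist(),(ce[k]+[x0,y0]).round())
    s=manip.get_state();print("tq",s["ft_torque"].round(3),"F",s["wrist_force"].round(1),"gap",round(s["finger_gap"],1),"t",s["t"])
E
python3 -c "
from h import *
look('a0')"
```

```text
top wood [([139.6, 220.7], 33), ([141.4, 248.9], 27)]
side wood [([289.3, 138.3], 108), ([267.8, 149.0], 41)]
top grey [120, 171, 58, 54, 1601] [144. 198.]
side grey [272, 125, 32, 37, 800] [287. 143.]
tq [0.001 0.092 0.015] F [ 0.6 -0.  -1.1] gap 14.0 t 37.4
```

Emit:
{"fn": "servo_tool", "kwargs": {
  "motion": [
    {"delta_pos": [0, 0, 0], "roll": 0},
    {"delta_pos": [0, 0, 0], "roll": 0},
    {"delta_pos": [0, 0, 0], "roll": 0},
    {"delta_pos": [0, 0, 0], "roll": 0},
    {"delta_pos": [0, 0, 0], "roll": 0},
    {"delta_pos": [0, 0, 0], "roll": 0},
    {"delta_pos": [0, 0, 0], "roll": 0},
    {"delta_pos": [0, 0, 0], "roll": 0}
  ],
  "grip_force": 8
}}

```text
t: 38.07
position: [566.1, 264.8, 165.6]
tool_rot: [[-0.991, 0.136, -0.0], [0.136, 0.991, -0.0], [0.0, -0.0, -1.0]]
wrist_force: [0.5, -0.6, -2.1]
finger_gap: 13.9
finger_force: 8.0
```

```bash
python3 -c "
from h import *
look('a1')"
```

```text
top wood [([138.9, 220.5], 32), ([116.4, 221.1], 14), ([140.7, 233.5], 30), ([220.8, 254.3], 15), ([150.9, 255.4], 12)]
side wood [([247.5, 123.9], 16), ([289.3, 138.3], 109), ([267.7, 149.0], 40)]
top grey [120, 171, 58, 54, 1610] [144. 198.]
side grey [272, 125, 32, 37, 804] [287. 143.]
tq [ 0.003  0.123 -0.034] F [-0.3 -0.5 -2.1] gap 14.2 t 38.1667
```

Emit:
{"fn": "servo_tool", "kwargs": {
  "motion": [
    {"delta_pos": [0, 0, 0], "roll": 0},
    {"delta_pos": [0, 0, 0], "roll": 0},
    {"delta_pos": [0, 0, 0], "roll": 0},
    {"delta_pos": [0, 0, 0], "roll": 0},
    {"delta_pos": [0, 0, 0], "roll": 0},
    {"delta_pos": [0, 0, 0], "roll": 0},
    {"delta_pos": [0, 0, 0], "roll": 0},
    {"delta_pos": [0, 0, 0], "roll": 0}
  ],
  "grip_force": 6
}}

```text
t: 38.83
position: [566.2, 264.8, 165.6]
tool_rot: [[-0.991, 0.136, 0.0], [0.136, 0.991, 0.0], [-0.0, 0.0, -1.0]]
wrist_force: [-0.6, 0.3, -1.1]
finger_gap: 13.9
finger_force: 6.0
```

```bash
python3 -c "
from h import *
look('a2')"
```

```text
top wood [([160.6, 217.7], 281), ([138.8, 220.1], 36), ([140.8, 228.5], 12), ([139.8, 248.9], 16), ([222.3, 253.3], 13)]
side wood [([247.5, 123.9], 16), ([253.4, 132.7], 16), ([262.1, 159.9], 8)]
top grey [133, 199, 54, 26, 864] [161. 210.]
side grey [272, 147, 24, 35, 492] [280. 165.]
tq [ 0.048  0.106 -0.002] F [ 0.2 -0.  -0.9] gap 13.9 t 38.9333
```

At 6 N the tin began to swing. Letting it continue.

Emit:
{"fn": "servo_tool", "kwargs": {
  "motion": [
    {"delta_pos": [0, 0, 0], "roll": 0},
    {"delta_pos": [0, 0, 0], "roll": 0},
    {"delta_pos": [0, 0, 0], "roll": 0},
    {"delta_pos": [0, 0, 0], "roll": 0},
    {"delta_pos": [0, 0, 0], "roll": 0},
    {"delta_pos": [0, 0, 0], "roll": 0},
    {"delta_pos": [0, 0, 0], "roll": 0},
    {"delta_pos": [0, 0, 0], "roll": 0}
  ]
}}

```text
t: 39.6
position: [566.2, 264.8, 165.6]
tool_rot: [[-0.991, 0.136, 0.0], [0.136, 0.991, -0.0], [-0.0, -0.0, -1.0]]
wrist_force: [0.1, 0.6, -2.2]
finger_gap: 14.1
finger_force: 6.0
```

```bash
python3 -c "
from h import *
look('a3')"
```

```text
top wood [([160.6, 217.8], 283), ([139.4, 220.5], 37), ([140.8, 245.6], 40)]
side wood [([253.7, 132.4], 15), ([262.1, 159.9], 8)]
top grey [133, 199, 54, 26, 862] [161. 210.]
side grey [272, 147, 24, 35, 490] [280. 165.]
tq [ 0.008  0.027 -0.019] F [-0.7 -0.2 -2.2] gap 14.0 t 39.7
```

Emit:
{"fn": "servo_tool", "kwargs": {
  "motion": [
    {"delta_pos": [0, 0, 0], "roll": 0},
    {"delta_pos": [0, 0, 0], "roll": 0},
    {"delta_pos": [0, 0, 0], "roll": 0},
    {"delta_pos": [0, 0, 0], "roll": 0},
    {"delta_pos": [0, 0, 0], "roll": 0},
    {"delta_pos": [0, 0, 0], "roll": 0},
    {"delta_pos": [0, 0, 0], "roll": 0},
    {"delta_pos": [0, 0, 0], "roll": 0}
  ],
  "grip_force": 4.5
}}

```text
t: 40.37
position: [566.1, 264.8, 165.6]
tool_rot: [[-0.991, 0.136, -0.0], [0.136, 0.991, -0.0], [0.0, -0.0, -1.0]]
wrist_force: [-0.1, -0.6, -1.8]
finger_gap: 14.0
finger_force: 4.5
```

```bash
python3 -c "
from h import *
look('a4')
a,b=cv2.imread('pics/a4s.png'),cv2.imread('pics/a4t.png')
cv2.imwrite('pics/g10.png',np.hstack([cv2.resize(a[90:270,200:360],(400,450),interpolation=2),cv2.resize(b[150:310,80:222],(400,450),interpolation=2)]))"
```

```text
top wood [([160.6, 217.8], 285), ([140.0, 221.2], 47), ([140.0, 233.6], 15), ([139.7, 247.0], 25)]
side wood [([247.5, 123.9], 16), ([253.7, 132.4], 15), ([262.1, 159.9], 8)]
top grey [133, 199, 54, 26, 860] [161. 210.]
side grey [272, 147, 24, 35, 489] [280. 165.]
tq [0.047 0.073 0.049] F [-0.3 -0.3 -2.4] gap 14.3 t 40.4667
```

View pics/g10.png

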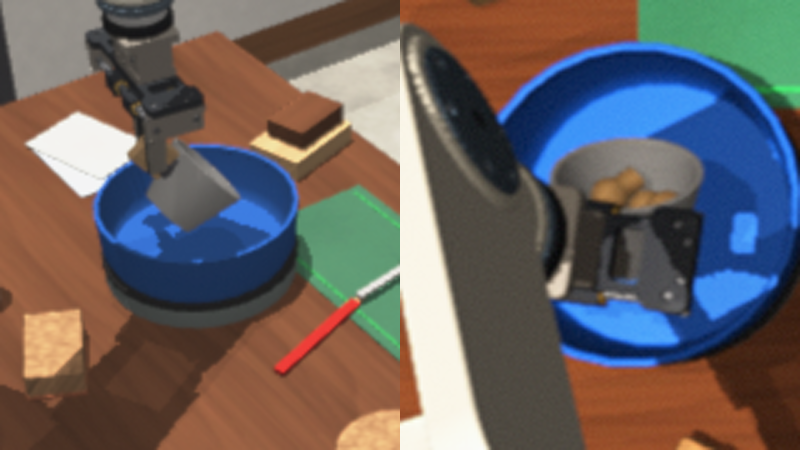

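The view shows the tin hanging tilted about 60° with all knobs still inside, held there by pad friction. I'll push the low rim gently against the far inner wall of the bowl to turn it past 90°.

Emit:
{"fn": "servo_tool", "kwargs": {
  "motion": [
    {"delta_pos": [0, 0, 0.2], "roll": 0},
    {"delta_pos": [0, 0, 0.3], "roll": 0},
    {"delta_pos": [0, 0, 0.3], "roll": 0},
    {"delta_pos": [-0.3, 0, 0], "roll": 0},
    {"delta_pos": [-0.5, 0, 0], "roll": 0},
    {"delta_pos": [-0.5, 0, 0], "roll": 0},
    {"delta_pos": [-0.5, 0, 0], "roll": 0},
    {"delta_pos": [-0.5, 0, 0], "roll": 0}
  ],
  "grip_force": 5
}}

```text
t: 41.13
position: [613.4, 258.4, 149.8]
tool_rot: [[-0.991, 0.136, 0.001], [0.136, 0.991, 0.0], [-0.001, 0.0, -1.0]]
wrist_force: [-0.4, 0.0, -2.1]
finger_gap: 13.6
finger_force: 5.0
```

Emit:
{"fn": "servo_tool", "kwargs": {
  "motion": [
    {"delta_pos": [-0.4, 0, 0], "roll": 0},
    {"delta_pos": [-0.4, 0, 0], "roll": 0},
    {"delta_pos": [-0.3, 0, 0], "roll": 0},
    {"delta_pos": [-0.3, 0, 0], "roll": 0},
    {"delta_pos": [-0.3, 0, 0], "roll": 0},
    {"delta_pos": [-0.3, 0, 0], "roll": 0},
    {"delta_pos": [-0.3, 0, 0], "roll": 0},
    {"delta_pos": [-0.2, 0, 0], "roll": 0}
  ]
}}

```text
t: 41.8
position: [661.9, 251.8, 149.6]
tool_rot: [[-0.991, 0.136, 0.0], [0.136, 0.991, 0.0], [-0.0, 0.0, -1.0]]
wrist_force: [-1.3, 0.3, -0.9]
finger_gap: 14.3
finger_force: 5.0
```

```bash
python3 -c "
from h import *
look('a5')"
```

```text
top wood [([162.8, 200.5], 22), ([129.1, 206.4], 27), ([154.4, 204.9], 30), ([138.3, 224.4], 135), ([140.8, 241.5], 48), ([154.9, 252.8], 138), ([137.7, 265.5], 22), ([137.1, 278.0], 13)]
side wood [([287.7, 128.1], 18)]
top grey [120, 165, 70, 60, 2842] [147. 196.]
side grey [280, 110, 36, 72, 1279] [297. 149.]
tq [ 0.057 -0.06   0.022] F [-0.2  0.1 -1.6] gap 14.1 t 41.9
```

Emit:
{"fn": "servo_tool", "kwargs": {
  "motion": [
    {"delta_pos": [-0.3, 0, 0], "roll": 0},
    {"delta_pos": [-0.3, 0, 0], "roll": 0},
    {"delta_pos": [-0.3, 0, 0], "roll": 0},
    {"delta_pos": [-0.3, 0, 0], "roll": 0},
    {"delta_pos": [-0.3, 0, 0], "roll": 0},
    {"delta_pos": [-0.3, 0, 0], "roll": 0},
    {"delta_pos": [-0.3, 0, 0], "roll": 0},
    {"delta_pos": [-0.3, 0, 0], "roll": 0}
  ]
}}

```text
t: 42.57
position: [709.5, 245.4, 149.6]
tool_rot: [[-0.991, 0.136, 0.0], [0.136, 0.991, 0.0], [0.0, 0.0, -1.0]]
wrist_force: [-1.3, 1.9, -0.3]
finger_gap: 14.0
finger_force: 5.0
```

Emit:
{"fn": "servo_tool", "kwargs": {
  "motion": [
    {"delta_pos": [0, 0, 0], "roll": 0},
    {"delta_pos": [0, 0, 0], "roll": 0},
    {"delta_pos": [0, 0, 0], "roll": 0},
    {"delta_pos": [0, 0, 0], "roll": 0},
    {"delta_pos": [0, 0, 0], "roll": 0},
    {"delta_pos": [0, 0, 0], "roll": 0},
    {"delta_pos": [0, 0, 0], "roll": 0},
    {"delta_pos": [0, 0, 0], "roll": 0}
  ],
  "grip_force": 60
}}

```text
t: 43.23
position: [708.7, 245.2, 149.6]
tool_rot: [[-0.991, 0.136, -0.0], [0.136, 0.991, -0.0], [0.0, -0.0, -1.0]]
wrist_force: [-0.7, 0.4, -2.8]
finger_gap: 13.6
finger_force: 60.0
```

Emit:
{"fn": "servo_tool", "kwargs": {
  "motion": [
    {"delta_pos": [0.3, 0, -0.1], "roll": 0},
    {"delta_pos": [0.5, 0, -0.3], "roll": 0},
    {"delta_pos": [0.5, 0, -0.3], "roll": 0},
    {"delta_pos": [0.5, 0, -0.3], "roll": 0},
    {"delta_pos": [0.5, 0, 0], "roll": 0},
    {"delta_pos": [0.5, 0, 0], "roll": 0},
    {"delta_pos": [0.5, 0, 0], "roll": 0},
    {"delta_pos": [0.2, 0, 0], "roll": 0}
  ]
}}

```text
t: 43.9
position: [637.5, 255.0, 169.5]
tool_rot: [[-0.991, 0.135, -0.001], [0.135, 0.991, -0.0], [0.001, -0.0, -1.0]]
wrist_force: [0.6, 0.7, -0.9]
finger_gap: 13.5
finger_force: 60.0
```

```bash
python3 -c "
from h import *
look('a6')
print(np.mean([manip.get_state()['wrist_force'] for _ in range(1)],0))"
```

```text
top wood [([113.9, 169.2], 23), ([129.0, 172.6], 31), ([107.8, 172.8], 12), ([116.7, 180.9], 107), ([164.6, 178.5], 116), ([146.8, 183.8], 42), ([126.4, 188.3], 56), ([168.2, 192.4], 71), ([146.1, 199.6], 16), ([193.7, 204.8], 95), ([143.5, 207.7], 12), ([156.4, 212.7], 19), ([153.5, 219.3], 45), ([119.4, 229.3], 12), ([122.3, 235.2], 19), ([137.6, 271.1], 28), ([124.2, 281.2], 12)]
side wood [([279.1, 123.9], 16), ([301.5, 174.9], 294)]
top grey [120, 165, 68, 60, 2288] [145. 201.]
side grey [272, 110, 34, 72, 1156] [285. 150.]
tq [ 0.033 -0.018 -0.05 ] F [-0.9  0.1 -0.5] gap 13.7 t 44.0
[-0.91083446  0.05449941 -0.495978  ]
```

Wood is now visible in the bowl (side px (301,175)). Shaking the inverted tin briefly to empty it, then weighing.

Emit:
{"fn": "servo_tool", "kwargs": {
  "motion": [
    {"delta_pos": [0.6, 0, 0], "roll": 0},
    {"delta_pos": [-0.6, 0, 0], "roll": 0},
    {"delta_pos": [0.6, 0, 0], "roll": 0},
    {"delta_pos": [-0.6, 0, 0], "roll": 0},
    {"delta_pos": [0.6, 0, -0.3], "roll": 0},
    {"delta_pos": [0, 0, 0.3], "roll": 0},
    {"delta_pos": [0, 0, -0.3], "roll": 0},
    {"delta_pos": [0, 0, 0], "roll": 0}
  ]
}}

```text
t: 44.67
position: [627.8, 256.5, 176.0]
tool_rot: [[-0.991, 0.136, 0.0], [0.136, 0.991, 0.0], [-0.0, 0.0, -1.0]]
wrist_force: [0.3, 0.0, -0.2]
finger_gap: 13.7
finger_force: 60.0
```

Emit:
{"fn": "servo_tool", "kwargs": {
  "motion": [
    {"delta_pos": [0.5, 0, -0.5], "roll": 0},
    {"delta_pos": [0.5, 0, -0.5], "roll": 0},
    {"delta_pos": [0.5, 0, -0.5], "roll": 0},
    {"delta_pos": [0.5, 0, -0.5], "roll": 0},
    {"delta_pos": [0, 0, 0], "roll": 0},
    {"delta_pos": [0, 0, 0], "roll": 0},
    {"delta_pos": [0, 0, 0], "roll": 0},
    {"delta_pos": [0, 0, 0], "roll": 0}
  ]
}}

```text
t: 45.33
position: [588.0, 261.7, 215.2]
tool_rot: [[-0.991, 0.136, -0.0], [0.136, 0.991, -0.0], [0.0, -0.0, -1.0]]
wrist_force: [-0.0, 0.1, -1.4]
finger_gap: 13.4
finger_force: 60.0
```

```bash
python3 - <<'E'
from h import *
F=[];
for k in range(12):
    viewer.read_camera("top");s=manip.get_state();F.append(np.r_[s["wrist_force"],s["ft_torque"]])
print(np.mean(F,0).round(3))
look('a7');go(565,265,200)
E
```

```text
[ 0.266 -0.119 -1.178  0.017 -0.028  0.02 ]
top wood [([169.5, 186.4], 546), ([116.1, 198.8], 13), ([130.1, 201.4], 50), ([191.9, 205.9], 136), ([130.2, 226.6], 34), ([135.5, 233.7], 14), ([143.2, 242.4], 42)]
side wood [([301.5, 174.6], 292)]
top grey [123, 196, 13, 29, 177] [131. 208.]
side grey [307, 110, 23, 19, 273] [321. 118.]
tq [-0.011 -0.04   0.067] F [ 0.4  0.5 -0.7] gap 13.1 t 46.0333
tool units total [ 1.16 -0.    0.78] at [588.  261.9 215.6] yaw 172.2
```

Averaged weight is 1.18 N, exactly the empty tin, so all five knobs are out. To level the tin I'll mirror the move: bottom edge against the near inner wall, pull back over the rim, then lower onto the rim until flat.

Emit:
{"fn": "servo_tool", "kwargs": {
  "motion": [
    {"delta_pos": [0, 0, 0.4], "roll": 0},
    {"delta_pos": [0, 0, 0.5], "roll": 0},
    {"delta_pos": [0, 0, 0.5], "roll": 0},
    {"delta_pos": [0, 0, 0.5], "roll": 0},
    {"delta_pos": [0.4, 0, 0.43], "roll": 0},
    {"delta_pos": [0.6, 0, 0], "roll": 0},
    {"delta_pos": [0.6, 0, 0], "roll": 0},
    {"delta_pos": [0, 0, 0], "roll": 0}
  ]
}}

```text
t: 46.7
position: [558.1, 267.4, 170.4]
tool_rot: [[-0.991, 0.135, 0.008], [0.135, 0.991, 0.002], [-0.007, 0.003, -1.0]]
wrist_force: [8.6, 2.1, -1.1]
finger_gap: 13.7
finger_force: 60.0
```

Emit:
{"fn": "servo_tool", "kwargs": {
  "motion": [
    {"delta_pos": [0, 0, 0], "roll": 0},
    {"delta_pos": [0, 0, 0], "roll": 0},
    {"delta_pos": [0.3, 0, 0], "roll": 0},
    {"delta_pos": [0.3, 0, 0], "roll": 0},
    {"delta_pos": [0.3, 0, 0], "roll": 0},
    {"delta_pos": [0.3, 0, 0], "roll": 0},
    {"delta_pos": [0.3, 0, 0], "roll": 0},
    {"delta_pos": [0.3, 0, 0], "roll": 0}
  ],
  "grip_force": 5
}}

```text
t: 47.37
position: [519.9, 271.2, 169.0]
tool_rot: [[-0.991, 0.135, 0.0], [0.135, 0.991, -0.0], [-0.0, 0.0, -1.0]]
wrist_force: [1.0, 0.4, 0.5]
finger_gap: 14.1
finger_force: 5.0
```

Emit:
{"fn": "servo_tool", "kwargs": {
  "motion": [
    {"delta_pos": [0.3, 0, 0], "roll": 0},
    {"delta_pos": [0.3, 0, 0], "roll": 0},
    {"delta_pos": [0.3, 0, 0], "roll": 0},
    {"delta_pos": [0.3, 0, 0], "roll": 0},
    {"delta_pos": [0.3, 0, 0], "roll": 0},
    {"delta_pos": [0.3, 0, 0], "roll": 0},
    {"delta_pos": [0.3, 0, 0], "roll": 0},
    {"delta_pos": [0.3, 0, 0], "roll": 0}
  ]
}}

```text
t: 48.03
position: [472.4, 277.6, 169.0]
tool_rot: [[-0.991, 0.136, -0.0], [0.136, 0.991, -0.0], [0.0, -0.0, -1.0]]
wrist_force: [1.1, 0.3, -0.7]
finger_gap: 14.3
finger_force: 5.0
```

```bash
python3 - <<'E'
from h import *
look('a8');p=manip.get_state()["position"];print(p.round(1),"s",((p[:2]-[612.6,258.5])@[.991,-.136]).round(1))
E
```

```text
top wood [([169.6, 186.4], 550), ([192.1, 205.8], 136), ([127.1, 277.7], 90), ([143.1, 275.2], 40), ([109.8, 276.6], 12)]
side wood [([301.6, 174.4], 290)]
top grey [181, 181, 5, 1, 5] [183. 181.]
side grey [307, 110, 23, 19, 274] [321. 118.]
tq [0.023 0.039 0.004] F [ 0.2  0.3 -1. ] gap 13.9 t 48.1333
[471.9 277.7 169. ] s -142.0
```

Emit:
{"fn": "servo_tool", "kwargs": {
  "motion": [
    {"delta_pos": [0.3, 0, 0], "roll": 0},
    {"delta_pos": [0.3, 0, 0], "roll": 0},
    {"delta_pos": [0.3, 0, 0], "roll": 0},
    {"delta_pos": [0.3, 0, 0], "roll": 0},
    {"delta_pos": [0.3, 0, 0], "roll": 0},
    {"delta_pos": [0.3, 0, 0], "roll": 0},
    {"delta_pos": [0.3, 0, 0], "roll": 0},
    {"delta_pos": [0.3, 0, 0], "roll": 0}
  ]
}}

```text
t: 48.8
position: [424.8, 284.2, 169.0]
tool_rot: [[-0.991, 0.136, -0.0], [0.136, 0.991, -0.0], [0.0, -0.0, -1.0]]
wrist_force: [1.5, -0.1, -1.0]
finger_gap: 14.2
finger_force: 5.0
```

```bash
python3 - <<'E'
from h import *
look('a9');p=manip.get_state()["position"];print(p.round(1),"s",((p[:2]-[612.6,258.5])@[.991,-.136]).round(1))
# expected rim ellipse centre / grey tin in both views
c=np.array([p[0]+76*.991,p[1]-76*.136])
print("tin top centre if level: top px",proj("top",[*c,p[2]+19-40+70]).round(),"side px",proj("side",[*c,p[2]+49]).round())
i=cv2.imread("pics/a9s.png");cv2.imwrite("pics/g11.png",np.hstack([cv2.resize(i[110:290,180:340],(400,450),interpolation=2),cv2.resize(cv2.imread("pics/a9t.png")[150:310,80:222],(400,450),interpolation=2)]))
E
```

```text
top wood [([169.5, 186.4], 553), ([192.1, 205.8], 136), ([186.9, 280.8], 34)]
side wood [([301.6, 174.4], 290)]
top grey [181, 181, 4, 1, 4] [182. 181.]
side grey [307, 110, 23, 19, 273] [321. 118.]
tq [ 0.015  0.082 -0.047] F [-0.   0.7 -0.9] gap 13.7 t 48.9
[424.3 284.2 169. ] s -190.1
tin top centre if level: top px [135. 277.] side px [236. 147.]
```

View pics/g11.png

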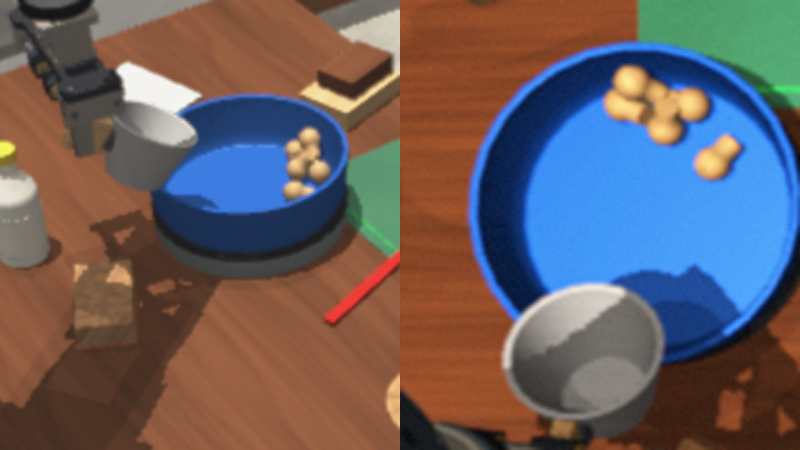

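All five knobs lie in the bowl and the empty tin rests tilted about 30° on the near rim. Lowering to level it, then clamping.

Emit:
{"fn": "servo_tool", "kwargs": {
  "motion": [
    {"delta_pos": [0, 0, 0.3], "roll": 0},
    {"delta_pos": [0, 0, 0.3], "roll": 0},
    {"delta_pos": [0, 0, 0.3], "roll": 0},
    {"delta_pos": [0, 0, 0.3], "roll": 0},
    {"delta_pos": [0, 0, 0.3], "roll": 0},
    {"delta_pos": [0, 0, 0.3], "roll": 0},
    {"delta_pos": [0, 0, 0.25], "roll": 0},
    {"delta_pos": [0, 0, 0.2], "roll": 0}
  ]
}}

```text
t: 49.57
position: [425.2, 283.9, 123.1]
tool_rot: [[-0.991, 0.136, -0.001], [0.136, 0.991, -0.001], [0.001, -0.001, -1.0]]
wrist_force: [-1.0, -0.4, 0.8]
finger_gap: 14.0
finger_force: 5.0
```

Emit:
{"fn": "servo_tool", "kwargs": {
  "motion": [
    {"delta_pos": [0, 0, 0.1], "roll": 0},
    {"delta_pos": [0, 0, 0], "roll": 0},
    {"delta_pos": [0, 0, 0], "roll": 0},
    {"delta_pos": [0, 0, 0], "roll": 0},
    {"delta_pos": [0, 0, 0], "roll": 0},
    {"delta_pos": [0, 0, 0], "roll": 0},
    {"delta_pos": [0, 0, 0], "roll": 0},
    {"delta_pos": [0, 0, 0], "roll": 0}
  ]
}}

```text
t: 50.23
position: [425.5, 284.1, 122.1]
tool_rot: [[-0.991, 0.136, 0.0], [0.136, 0.991, 0.0], [-0.0, 0.0, -1.0]]
wrist_force: [-0.4, -0.5, -2.4]
finger_gap: 14.1
finger_force: 5.0
```

```bash
cat >> h.py <<'E'
def rimfit(tag,x0,x1,y0,y1,z):
    """pale rim in top view: grey mask in a box -> enclosing circle/ellipse of largest blob"""
    j=viewer.read_camera("top");cv2.imwrite(f"pics/{tag}.png",j)
    h=cv2.cvtColor(j,cv2.COLOR_BGR2HSV)[y0:y1,x0:x1];m=((h[...,1]<70)&(h[...,2]>60)).astype(np.uint8)
    c,_=cv2.findContours(m,0,1);c=max(c,key=cv2.contourArea);hu=cv2.convexHull(c)+np.array([x0,y0])
    e=cv2.fitEllipse(hu);print("ellipse",np.round(e[0],1),np.round(e[1],1),"world",ray("top",*e[0],z),"area",cv2.contourArea(hu))
E
python3 - <<'E'
from h import *
p=manip.get_state()["position"];print(p.round(1))
c=np.array([p[0]+76*.991,p[1]-76*.136]);z=p[2]+49
u,v=proj("top",[*c,z]);print("exp px",u,v,c, "exp diam px", 104*492.8/(1110-z))
rimfit("b0",int(u-36),int(u+36),int(v-36),int(v+33),z)
s=viewer.read_camera("side");cv2.imwrite("pics/b0s.png",s)
# side: handle wood vs level, print tin grey bbox vs projected level points
for a in(-52,52):print(proj("side",[c[0]+a*.991,c[1]-a*.136,z]).round(1),end=" ")
E
```

```text
[425.5 284.1 122.1]
exp px 144.16288229347668 277.29601230262585 [500.82019428 273.77919755] exp diam px 54.5848388538956
ellipse [145.7 274.3] [54.6 55.9] world [506.4 271. ] area 2364.0
[220.5 166.1] [255.8 155.8]
```

```bash
python3 - <<'E'
from h import *
j=cv2.imread("pics/b0.png");h=cv2.cvtColor(j,cv2.COLOR_BGR2HSV)
x0,x1,y0,y1=312,388,185,260
print("bg",h[250,320],h[190,385],"cork",h[228,350],h[240,340],h[215,360])
for lo in((12,60,150),(14,60,140)):
    m=cv2.inRange(h[y0:y1,x0:x1],np.array(lo),np.array((32,210,255)))
    m=cv2.morphologyEx(m,cv2.MORPH_CLOSE,np.ones((3,3)))
    c,_=cv2.findContours(m,0,1);c=max(c,key=cv2.contourArea);e=cv2.fitEllipse(cv2.convexHull(c)+np.array([x0,y0]));print(np.round(e[0],1),np.round(e[1],1),ray("top",*e[0],5))
E
```

```text
bg [ 10 181 156] [ 10 182 158] cork [ 18 141 246] [ 19 131 250] [ 16 148 240]
[348.5 226.5] [55.1 55.7] [ 610.7 -128.9]
[348.5 226.6] [53.7 54.3] [ 610.6 -128.9]
```

Emit:
{"fn": "servo_tool", "kwargs": {
  "motion": [
    {"delta_pos": [0, 0, 0], "roll": 0},
    {"delta_pos": [0, 0, 0], "roll": 0},
    {"delta_pos": [0, 0, 0], "roll": 0},
    {"delta_pos": [0, 0, 0], "roll": 0},
    {"delta_pos": [0, 0, 0], "roll": 0},
    {"delta_pos": [0, 0, -0.2], "roll": 0},
    {"delta_pos": [0, 0, -0.4], "roll": 0},
    {"delta_pos": [0, 0, -0.5], "roll": 0}
  ],
  "grip_force": 60
}}

```text
t: 51.0
position: [425.2, 283.9, 144.4]
tool_rot: [[-0.991, 0.136, -0.001], [0.136, 0.991, -0.001], [0.001, -0.001, -1.0]]
wrist_force: [1.2, 0.9, -1.0]
finger_gap: 13.6
finger_force: 60.0
```

Emit:
{"fn": "servo_tool", "kwargs": {
  "motion": [
    {"delta_pos": [0, -0.2, -0.3], "roll": 0},
    {"delta_pos": [0, -0.4, -0.2], "roll": 0},
    {"delta_pos": [0, -0.7, 0], "roll": 0},
    {"delta_pos": [-0.4, -0.9, 0], "roll": 0},
    {"delta_pos": [-0.4, -0.9, 0], "roll": 0},
    {"delta_pos": [-0.4, -0.9, 0], "roll": 0},
    {"delta_pos": [-0.4, -0.9, 0], "roll": 0},
    {"delta_pos": [-0.4, -0.9, 0], "roll": 0}
  ]
}}

```text
t: 51.67
position: [448.7, 161.6, 153.9]
tool_rot: [[-0.991, 0.136, -0.001], [0.136, 0.991, -0.0], [0.0, -0.0, -1.0]]
wrist_force: [0.3, 0.4, -1.3]
finger_gap: 13.9
finger_force: 60.0
```

Emit:
{"fn": "servo_tool", "kwargs": {
  "motion": [
    {"delta_pos": [-0.4, -0.9, 0], "roll": 0},
    {"delta_pos": [-0.4, -0.9, 0], "roll": 0},
    {"delta_pos": [-0.4, -0.9, 0], "roll": 0},
    {"delta_pos": [-0.4, -0.9, 0], "roll": 0},
    {"delta_pos": [0, -0.9, 0], "roll": 0},
    {"delta_pos": [0, -0.9, 0], "roll": 0},
    {"delta_pos": [0, -0.9, 0], "roll": 0},
    {"delta_pos": [0, -0.9, 0], "roll": 0}
  ]
}}

```text
t: 52.33
position: [460.2, 14.9, 153.8]
tool_rot: [[-0.991, 0.136, -0.001], [0.136, 0.991, -0.0], [0.001, -0.0, -1.0]]
wrist_force: [0.6, 0.0, -1.0]
finger_gap: 13.2
finger_force: 60.0
```

```bash
python3 - <<'E'
from h import *
go(538,-117,150)
E
```

```text
tool units total [-4.75 -6.    0.19] at [460.2  14.9 153.8] yaw 172.2
```

Emit:
{"fn": "servo_tool", "kwargs": {
  "motion": [
    {"delta_pos": [-0.5, -0.8, 0], "roll": 0},
    {"delta_pos": [-0.7, -0.9, 0], "roll": 0},
    {"delta_pos": [-0.7, -0.9, 0], "roll": 0},
    {"delta_pos": [-0.7, -0.9, 0], "roll": 0},
    {"delta_pos": [-0.7, -0.9, 0], "roll": 0},
    {"delta_pos": [-0.6, -0.8, 0], "roll": 0},
    {"delta_pos": [-0.5, -0.5, 0], "roll": 0},
    {"delta_pos": [-0.3, -0.3, 0], "roll": 0}
  ]
}}

```text
t: 53.0
position: [538.4, -116.7, 153.9]
tool_rot: [[-0.991, 0.137, -0.0], [0.137, 0.991, -0.0], [0.0, -0.0, -1.0]]
wrist_force: [0.5, 0.7, -1.6]
finger_gap: 13.6
finger_force: 60.0
```

Emit:
{"fn": "servo_tool", "kwargs": {
  "motion": [
    {"delta_pos": [0, 0, 0.4], "roll": 0},
    {"delta_pos": [0, 0, 0.8], "roll": 0},
    {"delta_pos": [0, 0, 0.8], "roll": 0},
    {"delta_pos": [0, 0, 0.8], "roll": 0},
    {"delta_pos": [0, 0, 0.8], "roll": 0},
    {"delta_pos": [0, 0, 0.8], "roll": 0},
    {"delta_pos": [0, 0, 0.6], "roll": 0},
    {"delta_pos": [0, 0, 0.3], "roll": 0}
  ]
}}

```text
t: 53.67
position: [536.7, -114.0, 46.1]
tool_rot: [[-0.991, 0.135, -0.003], [0.135, 0.991, 0.001], [0.003, 0.0, -1.0]]
wrist_force: [-0.0, -0.1, -1.0]
finger_gap: 13.8
finger_force: 60.0
```

```bash
python3 - <<'E'
from h import *
s=manip.get_state();p=s["position"];print(p.round(1))
c=np.array([p[0]+76*.991,p[1]-76*.136]);z=p[2]+49
u,v=proj("top",[*c,z]);print("exp px",u,v,c)
for n in("top","side"):
    j=viewer.read_camera(n);cv2.imwrite(f"pics/c_{n}.png",j)
    u,v=proj(n,[*c,z]);h=cv2.cvtColor(j,cv2.COLOR_BGR2HSV)
    y0,x0=int(v-40),int(u-40);w=h[y0:y0+80,x0:x0+80]
    m=((w[...,1]<45)&(w[...,2]>190)).astype(np.uint8)   # bright rim
    ys,xs=np.nonzero(m);print(n,"exp",u.round(1),v.round(1),"bright rim px",len(xs), xs.min()+x0,xs.max()+x0,ys.min()+y0,ys.max()+y0)
    m=((w[...,1]<70)&(w[...,2]>60)).astype(np.uint8)
    k,_,st,ce=cv2.connectedComponentsWithStats(m);print([(st[q]+[x0,y0,0,0,0]).tolist() for q in range(1,k) if st[q,4]>60])
E
```

```text
[ 536.7 -114.    46.1]
exp px 349.8402853712999 220.63986474864154 [ 612.00202453 -124.29598945]
top exp 349.8 220.6 bright rim px 3330 309 388 180 259
[[334, 180, 10, 15, 85], [309, 194, 80, 66, 4150]]
side exp 358.0 243.5 bright rim px 118 322 397 203 253
[[318, 203, 37, 15, 390], [318, 215, 80, 58, 1936]]
```

```bash
cat >> h.py <<'E'
from scipy.optimize import least_squares
def arc(z,j=None,cols=range(328,378),r0=196,r1=240):
    j=viewer.read_camera("top") if j is None else j
    h=cv2.cvtColor(j,cv2.COLOR_BGR2HSV);P=[]
    for u in cols:
        k=np.nonzero(h[r0:r1,u,1]<110)[0]
        if len(k) and k[0]>0:P.append((u,r0+k[0]-0.5))
    P=np.array(P);Q=np.array([ray("top",*q,z) for q in P])
    f=least_squares(lambda c:np.hypot(*(Q-c).T)-52,[612,-127],loss="soft_l1",f_scale=1.5)
    r=np.hypot(*(Q-f.x).T)-52;print("rim centre",f.x.round(1),"n",len(Q),"inliers",(abs(r)<2.5).sum());return P,r
E
python3 - <<'E'
from h import *
P,r=arc(75,cv2.imread("pics/top5.png"));
P,r=arc(75,cv2.imread("pics/top0.png"))
z=manip.get_state()["position"][2]+49
P,r=arc(z);print(z,[(int(a),float(b),round(float(c),1)) for (a,b),c in zip(P,r)])
go(538,-117,30)
E
```

```text
rim centre [ 615.6 -126.3] n 47 inliers 47
rim centre [ 615.6 -126.3] n 47 inliers 47
rim centre [ 619.9 -128.1] n 24 inliers 23
95.90722201277546 [(328, 205.5, 2.5), (329, 203.5, 2.6), (330, 202.5, 2.0), (331, 202.5, 0.2), (332, 201.5, -0.1), (333, 200.5, -0.5), (334, 199.5, -0.5), (335, 198.5, -0.4), (336, 197.5, -0.1), (337, 196.5, 0.2), (338, 196.5, -0.9), (365, 196.5, -0.6), (366, 197.5, -1.1), (367, 197.5, 0.1), (368, 198.5, -0.1), (369, 199.5, -0.3), (370, 200.5, -0.2), (371, 201.5, 0.1), (372, 202.5, 0.5), (373, 204.5, -0.2), (374, 205.5, 0.7), (375, 207.5, 0.8), (376, 210.5, 0.8), (377, 213.5, 1.5)]
tool units total [-0.02 -0.12  0.89] at [ 538.  -114.5   47.8] yaw 172.2
```

Emit:
{"fn": "servo_tool", "kwargs": {
  "motion": [
    {"delta_pos": [0.15, 0, 0], "roll": 0},
    {"delta_pos": [0.15, 0, 0.2], "roll": 0},
    {"delta_pos": [0, 0, 0.3], "roll": 0},
    {"delta_pos": [0, 0, 0.2], "roll": 0},
    {"delta_pos": [0, 0, 0.15], "roll": 0},
    {"delta_pos": [0, 0, 0], "roll": 0},
    {"delta_pos": [0, 0, 0], "roll": 0},
    {"delta_pos": [0, 0, 0], "roll": 0}
  ]
}}

```text
t: 54.48
position: [532.6, -114.1, 31.0]
tool_rot: [[-0.991, 0.136, 0.0], [0.136, 0.991, -0.0], [-0.0, 0.0, -1.0]]
wrist_force: [-0.5, 0.3, -1.1]
finger_gap: 13.7
finger_force: 60.0
```

```bash
python3 - <<'E'
from h import *
p=manip.get_state()["position"];print(p.round(1),manip.get_state()["wrist_force"].round(1))
arc(p[2]+49);arc(p[2]+49)
E
```

```text
[ 532.6 -114.1   31. ] [-0.5  0.3 -1.1]
rim centre [ 614.6 -128.2] n 50 inliers 49
rim centre [ 614.7 -128.1] n 50 inliers 49
```

Emit:
{"fn": "servo_tool", "kwargs": {
  "motion": [
    {"delta_pos": [0, 0, 0.05], "roll": 0},
    {"delta_pos": [0, 0, 0.05], "roll": 0},
    {"delta_pos": [0, 0, 0.05], "roll": 0},
    {"delta_pos": [0, 0, 0.05], "roll": 0},
    {"delta_pos": [0, 0, 0.05], "roll": 0},
    {"delta_pos": [0, 0, 0.05], "roll": 0},
    {"delta_pos": [0, 0, 0], "roll": 0},
    {"delta_pos": [0, 0, 0], "roll": 0}
  ],
  "grip_force": 6
}}

```text
t: 55.25
position: [532.4, -114.1, 24.9]
tool_rot: [[-0.991, 0.136, -0.0], [0.136, 0.991, 0.0], [0.0, 0.0, -1.0]]
wrist_force: [-0.0, 0.0, -1.3]
finger_gap: 13.7
finger_force: 6.0
```

```bash
python3 - <<'E'
from h import *
F=[]
for k in range(4):
    j=viewer.read_camera("top");s=manip.get_state();F.append(s["wrist_force"])
print(s["position"].round(1),np.mean(F,0).round(2))
arc(75,j)
E
```

```text
[ 532.5 -114.1   25. ] [ 0.15  0.46 -1.15]
rim centre [ 614.5 -128.1] n 50 inliers 49
```

Emit:
{"fn": "servo_tool", "kwargs": {
  "motion": [
    {"delta_pos": [0, 0, 0.05], "roll": 0},
    {"delta_pos": [0, 0, 0.05], "roll": 0},
    {"delta_pos": [0, 0, 0.05], "roll": 0},
    {"delta_pos": [0, 0, 0], "roll": 0},
    {"delta_pos": [0, 0, 0], "roll": 0},
    {"delta_pos": [0, 0, 0], "roll": 0},
    {"delta_pos": [0, 0, 0], "roll": 0},
    {"delta_pos": [0, 0, 0], "roll": 0}
  ]
}}

```text
t: 56.12
position: [532.6, -114.1, 21.9]
tool_rot: [[-0.991, 0.136, 0.0], [0.136, 0.991, -0.0], [-0.0, -0.0, -1.0]]
wrist_force: [-1.0, 0.3, 0.2]
finger_gap: 14.1
finger_force: 6.0
```

```bash
cat >> h.py <<'E'
def force(n=4):
    F=[]
    for k in range(n):
        j=viewer.read_camera("top");s=manip.get_state();F.append(s["wrist_force"])
    print(s["position"].round(1),np.mean(F,0).round(2));return j
E
python3 -c "
from h import *
arc(75,force())"
```

```text
[ 532.6 -114.1   22. ] [-0.5   0.03  0.27]
rim centre [ 613.5 -128.2] n 50 inliers 49
```

Emit:
{"fn": "servo_tool", "kwargs": {
  "motion": [
    {"delta_pos": [0, 0, 0.05], "roll": 0},
    {"delta_pos": [0, 0, 0.05], "roll": 0},
    {"delta_pos": [0, 0, 0.05], "roll": 0},
    {"delta_pos": [0, 0, 0], "roll": 0},
    {"delta_pos": [0, 0, 0], "roll": 0},
    {"delta_pos": [0, 0, 0], "roll": 0},
    {"delta_pos": [0, 0, 0], "roll": 0},
    {"delta_pos": [0, 0, 0], "roll": 0}
  ]
}}

```text
t: 56.98
position: [532.6, -114.1, 18.9]
tool_rot: [[-0.991, 0.136, 0.0], [0.136, 0.991, -0.0], [-0.0, -0.0, -1.0]]
wrist_force: [-0.6, 0.6, -0.1]
finger_gap: 13.9
finger_force: 6.0
```

```bash
python3 -c "
from h import *
arc(75,force())"
```

```text
[ 532.6 -114.1   19. ] [ 0.14  0.07 -0.24]
rim centre [ 612.4 -128.1] n 50 inliers 49
```

The far bottom edge is touching and the tin is rotating toward flat. I'll keep lowering until the force rises.

Emit:
{"fn": "servo_tool", "kwargs": {
  "motion": [
    {"delta_pos": [0, 0, 0.05], "roll": 0},
    {"delta_pos": [0, 0, 0.05], "roll": 0},
    {"delta_pos": [0, 0, 0], "roll": 0},
    {"delta_pos": [0, 0, 0], "roll": 0},
    {"delta_pos": [0, 0, 0], "roll": 0},
    {"delta_pos": [0, 0, 0], "roll": 0},
    {"delta_pos": [0, 0, 0], "roll": 0},
    {"delta_pos": [0, 0, 0], "roll": 0}
  ]
}}

```text
t: 57.85
position: [532.5, -114.1, 16.9]
tool_rot: [[-0.991, 0.136, 0.0], [0.136, 0.991, 0.0], [-0.0, 0.0, -1.0]]
wrist_force: [-0.5, -0.1, 1.2]
finger_gap: 13.9
finger_force: 6.0
```

```bash
python3 -c "
from h import *
arc(75,force())"
```

```text
[ 532.5 -114.1   16.9] [-0.91  0.08  0.97]
rim centre [ 611.2 -128.1] n 50 inliers 48
```

Emit:
{"fn": "servo_tool", "kwargs": {
  "motion": [
    {"delta_pos": [0, 0, 0.05], "roll": 0},
    {"delta_pos": [0, 0, 0.05], "roll": 0},
    {"delta_pos": [0, 0, 0], "roll": 0},
    {"delta_pos": [0, 0, 0], "roll": 0},
    {"delta_pos": [0, 0, 0], "roll": 0},
    {"delta_pos": [0, 0, 0], "roll": 0},
    {"delta_pos": [0, 0, 0], "roll": 0},
    {"delta_pos": [0, 0, 0], "roll": 0}
  ]
}}

```text
t: 58.72
position: [532.5, -114.1, 14.9]
tool_rot: [[-0.991, 0.136, 0.0], [0.136, 0.991, -0.0], [-0.0, -0.0, -1.0]]
wrist_force: [-1.5, 0.0, -0.8]
finger_gap: 13.5
finger_force: 6.0
```

```bash
python3 -c "
from h import *
arc(75,force())"
```

```text
[ 532.5 -114.1   15. ] [-0.99  0.09  0.04]
rim centre [ 610.5 -128.1] n 50 inliers 49
```

The tin is only a few degrees off flat and well within its base, so I'll release it and let it settle, then check its place.

Emit:
{"fn": "servo_tool", "kwargs": {
  "motion": [
    {"delta_pos": [0, 0, 0], "roll": 0},
    {"delta_pos": [0, 0, 0], "roll": 0},
    {"delta_pos": [0, 0, 0], "roll": 0},
    {"delta_pos": [0, 0, 0], "roll": 0},
    {"delta_pos": [0, 0, 0], "roll": 0},
    {"delta_pos": [0, 0, 0], "roll": 0},
    {"delta_pos": [0, 0, 0], "roll": 0},
    {"delta_pos": [0, 0, 0], "roll": 0}
  ],
  "fingers": -0.3
}}

```text
t: 59.58
position: [532.5, -114.1, 15.0]
tool_rot: [[-0.991, 0.136, 0.0], [0.136, 0.991, -0.0], [-0.0, -0.0, -1.0]]
wrist_force: [0.2, -0.4, 0.4]
finger_gap: 32.3
finger_force: 0.0
```

```bash
python3 -c "
from h import *
arc(75,force(2))"
```

```text
[ 532.5 -114.1   15. ] [ 0.18  0.12 -0.34]
rim centre [ 618.5 -128.8] n 34 inliers 33
```

Emit:
{"fn": "servo_tool", "kwargs": {
  "motion": [
    {"delta_pos": [0, 0, -0.3], "roll": 0},
    {"delta_pos": [0, 0, -0.7], "roll": 0},
    {"delta_pos": [0, 0, -1], "roll": 0},
    {"delta_pos": [0, 0, -1], "roll": 0},
    {"delta_pos": [0, 0, -1], "roll": 0},
    {"delta_pos": [0, 0, -1], "roll": 0},
    {"delta_pos": [1, 0, 0], "roll": 0},
    {"delta_pos": [1, -1, 0], "roll": 0}
  ]
}}

```text
t: 60.35
position: [491.6, -127.2, 116.8]
tool_rot: [[-0.991, 0.134, 0.004], [0.134, 0.991, -0.0], [-0.004, 0.0, -1.0]]
wrist_force: [-0.6, -0.2, 0.4]
finger_gap: 32.5
finger_force: 0.0
```

Emit:
{"fn": "servo_tool", "kwargs": {
  "motion": [
    {"delta_pos": [0, -1, 0], "roll": 0},
    {"delta_pos": [0, -1, 0], "roll": 0},
    {"delta_pos": [0, -1, 0], "roll": 0},
    {"delta_pos": [0, -1, 0], "roll": 0},
    {"delta_pos": [0, -1, 0], "roll": 0},
    {"delta_pos": [0, -1, 0], "roll": 0},
    {"delta_pos": [0, -1, 0], "roll": 0},
    {"delta_pos": [0, -0.5, 0], "roll": 0}
  ]
}}

```text
t: 61.02
position: [469.6, -279.0, 115.5]
tool_rot: [[-0.991, 0.137, 0.001], [0.137, 0.991, -0.001], [-0.001, -0.001, -1.0]]
wrist_force: [-0.6, -0.6, 0.1]
finger_gap: 32.1
finger_force: 0.0
```

```bash
python3 - <<'E'
from h import *
j=viewer.read_camera("top");i=viewer.read_camera("side");cv2.imwrite("pics/d_t.png",j);cv2.imwrite("pics/d_s.png",i)
arc(75,j)
def ell(im,x0,x1,y0,y1,lo=60,s=60):
    h=cv2.cvtColor(im,cv2.COLOR_BGR2HSV)[y0:y1,x0:x1];m=((h[...,1]<s)&(h[...,2]>lo)).astype(np.uint8)
    c,_=cv2.findContours(m,0,1);c=max(c,key=cv2.contourArea)+np.array([x0,y0]);return np.round(cv2.fitEllipse(cv2.convexHull(c))[0],1),cv2.boundingRect(c)
for t in("top0","d_t"):print(t,ell(cv2.imread(f"pics/{t}.png"),318,382,196,252))
for t in("side0","d_s"):print(t,ell(cv2.imread(f"pics/{t}.png"),330,384,230,285))
for t in("top0","d_t"):
    im=cv2.imread(f"pics/{t}.png");h=cv2.cvtColor(im,cv2.COLOR_BGR2HSV)
    m=cv2.inRange(h[250:275,335:360],np.array((16,60,150)),np.array((32,210,255)));ys,xs=np.nonzero(m);print(t,"handle/cork",len(xs),(xs+335)[ys>10].mean().round(1),(ys+250).max())
print(manip.get_state()["t"],manip.get_state()["position"])
E
```

```text
rim centre [ 618.5 -128.6] n 32 inliers 32
top0 (array([349.8, 220.9]), (326, 197, 49, 49))
d_t (array([350.8, 219.6]), (327, 196, 49, 49))
side0 (array([359.9, 255.5]), (338, 235, 46, 43))
d_s (array([356.9, 251.7]), (330, 239, 54, 35))
top0 handle/cork 151 344.8 266
d_t handle/cork 136 346.0 264
61.1167 [ 469.64990003 -278.25403322  115.26267899]
```

```bash
python3 - <<'E'
from h import *
b=cv2.imread("pics/b0s.png");h=cv2.cvtColor(b,cv2.COLOR_BGR2HSV)
u,v=proj("side",[611,-129,5]).astype(int);x0,y0=u-40,v-32
m=cv2.inRange(h[y0:y0+64,x0:x0+80],np.array((12,60,110)),np.array((32,190,255)));m=cv2.morphologyEx(m,cv2.MORPH_CLOSE,np.ones((3,3)))
c,_=cv2.findContours(m,0,1);c=max(c,key=cv2.contourArea)+np.array([x0,y0]);e=cv2.fitEllipse(cv2.convexHull(c));print("coaster side",np.round(e[0],1),np.round(e[1],1),ray("side",*e[0],5),cv2.boundingRect(c))
a=np.linspace(0,2*np.pi,90)
def bb(n,cx,cy,z,r):
    p=np.array([proj(n,[cx+r*np.cos(t),cy+r*np.sin(t),z]) for t in a]);return p.min(0).round(1),p.max(0).round(1)
print("coaster pred",bb("side",610.7,-128.9,5,62))
for c in((610.7,-128.9),(613.5,-127.5)):print(c,"rim side",bb("side",*c,75,52),"top",bb("top",*c,75,52),"base top-in",bb("top",*c,9,28))
s=cv2.imread("pics/side0.png");hs=cv2.cvtColor(s,cv2.COLOR_BGR2HSV);g=((hs[...,1]<60)&(hs[...,2]>60)).astype(np.uint8)
for r in(240,245,250,255):
    k=np.nonzero(g[r,325:400])[0]+325;print(r,k.min(),k.max())
for col in(350,359,368):
    k=np.nonzero(g[225:290,col])[0]+225;print(col,k.min(),k.max())
for t in("top0","d_t"):  # bright floor of tin, inside
    q=cv2.cvtColor(cv2.imread(f"pics/{t}.png"),cv2.COLOR_BGR2HSV);w=((q[205:245,330:370,1]<60)&(q[205:245,330:370,2]>200)).astype(np.uint8)
    k,_,st,ce=cv2.connectedComponentsWithStats(w);print(t,[((st[x]+[330,205,0,0,0]).tolist()) for x in range(1,k) if st[x,4]>30])
E
```

```text
coaster side [357.6 270.7] [34.8 48.2] [ 609.  -129.7] (334, 254, 48, 35)
coaster pred (array([334.1, 253.9]), array([381.8, 287.6]))
(610.7, -128.9) rim side (array([337.9, 236.9]), array([379.2, 265. ])) top (array([326.7, 198.3]), array([375.6, 246.9])) base top-in (array([336.2, 214. ]), array([361. , 238.6]))
(613.5, -127.5) rim side (array([338.5, 236.2]), array([379.7, 264.2])) top (array([326., 197.]), array([374.9, 245.6])) base top-in (array([335.6, 212.8]), array([360.3, 237.4]))
240 344 373
245 340 399
250 338 383
255 340 377
350 237 274
359 236 277
368 237 273
top0 [[335, 212, 26, 26, 441], [330, 230, 40, 15, 118]]
d_t [[336, 211, 26, 26, 520], [330, 227, 40, 17, 112]]
```

The coaster centre measures (610,-129) in both views and the tin about (615.5,-129.5): upright, roughly 5 mm off. I'll slide it back 5 mm by the handle.

Emit:
{"fn": "servo_tool", "kwargs": {
  "motion": [
    {"delta_pos": [0, 1, 0], "roll": 0},
    {"delta_pos": [0, 1, 0], "roll": 0},
    {"delta_pos": [0, 1, 0], "roll": 0},
    {"delta_pos": [0, 1, 0], "roll": 0},
    {"delta_pos": [0, 1, 0], "roll": 0},
    {"delta_pos": [0, 1, 0], "roll": 0},
    {"delta_pos": [0, 1, 0], "roll": 0},
    {"delta_pos": [0, 1, 0], "roll": 0}
  ],
  "grip_force": 15
}}

```text
t: 61.78
position: [491.2, -116.4, 115.1]
tool_rot: [[-0.991, 0.135, -0.0], [0.135, 0.991, 0.0], [0.0, 0.0, -1.0]]
wrist_force: [0.5, 0.9, -0.1]
finger_gap: 32.2
finger_force: 0.0
```

Emit:
{"fn": "servo_tool", "kwargs": {
  "motion": [
    {"delta_pos": [-0.8, 0.37, 0], "roll": 0},
    {"delta_pos": [-0.8, 0, 0], "roll": 0},
    {"delta_pos": [-0.86, 0, 0], "roll": 0},
    {"delta_pos": [0, 0, 0], "roll": 0},
    {"delta_pos": [0, 0, 0], "roll": 0},
    {"delta_pos": [0, 0, 0], "roll": 0},
    {"delta_pos": [0, 0, 0], "roll": 0},
    {"delta_pos": [0, 0, 0], "roll": 0}
  ]
}}

```text
t: 62.45
position: [540.3, -117.7, 114.9]
tool_rot: [[-0.991, 0.136, -0.001], [0.136, 0.991, 0.0], [0.001, 0.0, -1.0]]
wrist_force: [0.2, 0.7, -0.6]
finger_gap: 31.8
finger_force: 0.0
```

```bash
python3 -c "
from h import *
go(541,-119.3,30)"
```

```text
tool units total [-0.05 -0.08  4.25] at [ 540.3 -117.7  114.9] yaw 172.2
```

Emit:
{"fn": "servo_tool", "kwargs": {
  "motion": [
    {"delta_pos": [-0.05, -0.08, 0.4], "roll": 0},
    {"delta_pos": [0, 0, 0.7], "roll": 0},
    {"delta_pos": [0, 0, 0.8], "roll": 0},
    {"delta_pos": [0, 0, 0.8], "roll": 0},
    {"delta_pos": [0, 0, 0.8], "roll": 0},
    {"delta_pos": [0, 0, 0.5], "roll": 0},
    {"delta_pos": [0, 0, 0.2], "roll": 0},
    {"delta_pos": [0, 0, 0], "roll": 0}
  ]
}}

```text
t: 63.12
position: [541.2, -119.6, 30.0]
tool_rot: [[-0.991, 0.136, -0.002], [0.136, 0.991, 0.0], [0.002, 0.0, -1.0]]
wrist_force: [-0.4, -0.5, 0.2]
finger_gap: 32.4
finger_force: 0.0
```

Emit:
{"fn": "servo_tool", "kwargs": {
  "motion": [
    {"delta_pos": [0, 0, 0], "roll": 0},
    {"delta_pos": [0, 0, 0], "roll": 0},
    {"delta_pos": [0, 0, 0], "roll": 0},
    {"delta_pos": [0, 0, 0], "roll": 0},
    {"delta_pos": [0.06, 0, 0], "roll": 0},
    {"delta_pos": [0.06, 0, 0], "roll": 0},
    {"delta_pos": [0.06, 0, 0], "roll": 0},
    {"delta_pos": [0.06, 0, 0], "roll": 0}
  ],
  "fingers": -1,
  "grip_force": 12
}}

```text
t: 63.78
position: [537.9, -119.1, 31.4]
tool_rot: [[-0.991, 0.136, 0.002], [0.136, 0.991, -0.0], [-0.002, -0.0, -1.0]]
wrist_force: [1.7, 0.0, 2.8]
finger_gap: 13.8
finger_force: 12.0
```

Emit:
{"fn": "servo_tool", "kwargs": {
  "motion": [
    {"delta_pos": [0, 0, 0], "roll": 0},
    {"delta_pos": [0, 0, 0], "roll": 0},
    {"delta_pos": [0, 0, 0], "roll": 0},
    {"delta_pos": [0, 0, 0], "roll": 0},
    {"delta_pos": [0, 0, 0], "roll": 0},
    {"delta_pos": [0, 0, 0], "roll": 0},
    {"delta_pos": [0, 0, 0], "roll": 0},
    {"delta_pos": [0, 0, 0], "roll": 0}
  ],
  "fingers": -0.3
}}

```text
t: 64.45
position: [537.2, -119.0, 30.9]
tool_rot: [[-0.991, 0.136, -0.0], [0.136, 0.991, 0.0], [0.0, 0.0, -1.0]]
wrist_force: [-0.6, 1.1, -0.3]
finger_gap: 32.0
finger_force: 0.0
```

Emit:
{"fn": "servo_tool", "kwargs": {
  "motion": [
    {"delta_pos": [0, 0, -0.3], "roll": 0},
    {"delta_pos": [0, 0, -0.7], "roll": 0},
    {"delta_pos": [0, 0, -1], "roll": 0},
    {"delta_pos": [0, 0, -1], "roll": 0},
    {"delta_pos": [0, 0, -1], "roll": 0},
    {"delta_pos": [0, 0, -1], "roll": 0},
    {"delta_pos": [0.5, 0, 0], "roll": 0},
    {"delta_pos": [1, -1, 0], "roll": 0}
  ]
}}

```text
t: 65.12
position: [507.0, -133.6, 132.5]
tool_rot: [[-0.991, 0.134, 0.004], [0.134, 0.991, -0.0], [-0.004, 0.0, -1.0]]
wrist_force: [0.4, -0.9, 0.1]
finger_gap: 32.2
finger_force: 0.0
```

Emit:
{"fn": "servo_tool", "kwargs": {
  "motion": [
    {"delta_pos": [0, -1, 0], "roll": 0},
    {"delta_pos": [0, -1, 0], "roll": 0},
    {"delta_pos": [0, -1, 0], "roll": 0},
    {"delta_pos": [0, -1, 0], "roll": 0},
    {"delta_pos": [0, -1, 0], "roll": 0},
    {"delta_pos": [0, -1, 0], "roll": 0},
    {"delta_pos": [0, -1, 0], "roll": 0},
    {"delta_pos": [0, -1, 0], "roll": 0}
  ],
  "fingers": -1
}}

```text
t: 65.78
position: [482.0, -293.8, 130.5]
tool_rot: [[-0.991, 0.136, -0.001], [0.136, 0.991, 0.001], [0.001, 0.0, -1.0]]
wrist_force: [0.2, -0.4, -0.4]
finger_gap: 0.4
finger_force: 0.0
```

```bash
python3 - <<'E'
from h import *
j=viewer.read_camera("top");cv2.imwrite("pics/e_t.png",j)
arc(75,cv2.imread("pics/d_t.png"),r0=194);arc(75,j,r0=194)
for t in("top0","d_t","e_t"):
    q=cv2.cvtColor(cv2.imread(f"pics/{t}.png"),cv2.COLOR_BGR2HSV);w=((q[205:245,330:370,1]<60)&(q[205:245,330:370,2]>200)).astype(np.uint8)
    k,_,st,ce=cv2.connectedComponentsWithStats(w);print(t,[((st[x]+[330,205,0,0,0]).tolist()) for x in range(1,k) if st[x,4]>30])
print("bowl knobs",[(c.tolist(),a) for c,a in blobs(j,(12,50,60),(32,210,255),12,700) if 110<c[0]<225 and 165<c[1]<280])
go(541,-333,90)
E
```

```text
rim centre [ 618.5 -128.6] n 44 inliers 44
rim centre [ 613.2 -131.9] n 46 inliers 46
top0 [[335, 212, 26, 26, 441], [330, 230, 40, 15, 118]]
d_t [[336, 211, 26, 26, 520], [330, 227, 40, 17, 112]]
e_t [[330, 205, 40, 40, 145], [337, 213, 27, 26, 521]]
bowl knobs [([169.5, 186.4], 540), ([192.1, 205.7], 133)]
tool units total [-3.17 -1.39  2.03] at [ 482.  -296.8  130.7] yaw 172.2
```

Tin is now within about 4 mm of the coaster's middle, and the bowl still holds all the knobs. On to the keys: above blue first.

Emit:
{"fn": "servo_tool", "kwargs": {
  "motion": [
    {"delta_pos": [-0.8, -0.36, 0], "roll": 0},
    {"delta_pos": [-0.8, -0.36, 0], "roll": 0},
    {"delta_pos": [-0.8, -0.36, 0], "roll": 0},
    {"delta_pos": [-0.67, -0.35, 0], "roll": 0},
    {"delta_pos": [0, 0, 0.6], "roll": 0},
    {"delta_pos": [0, 0, 0.9], "roll": 0},
    {"delta_pos": [0, 0, 0.8], "roll": 0},
    {"delta_pos": [0, 0, 0], "roll": 0}
  ]
}}

```text
t: 66.5
position: [536.7, -327.6, 80.7]
tool_rot: [[-0.991, 0.136, -0.006], [0.136, 0.991, 0.004], [0.006, 0.003, -1.0]]
wrist_force: [-1.4, 1.0, -0.2]
finger_gap: 0.6
finger_force: 0.0
```

Emit:
{"fn": "servo_tool", "kwargs": {
  "motion": [
    {"delta_pos": [0, 0, 0], "roll": 0},
    {"delta_pos": [0, 0, 0], "roll": 0},
    {"delta_pos": [0, 0, 0], "roll": 0},
    {"delta_pos": [0, 0, 0], "roll": 0},
    {"delta_pos": [0, 0, 0], "roll": 0},
    {"delta_pos": [0, 0, 0], "roll": 0},
    {"delta_pos": [0, 0, 0], "roll": 0},
    {"delta_pos": [0, 0, 0], "roll": 0}
  ]
}}

```text
t: 67.17
position: [540.1, -330.0, 85.2]
tool_rot: [[-0.991, 0.136, 0.0], [0.136, 0.991, -0.0], [-0.0, -0.0, -1.0]]
wrist_force: [-0.0, -0.2, -0.9]
finger_gap: 0.4
finger_force: 0.0
```

```bash
python3 -c "
from h import *
go(539,-333.5,66);print(manip.get_state()['wrist_force'])"
```

```text
tool units total [ 0.03 -0.18  0.96] at [ 540.1 -330.    85.2] yaw 172.2
[-0.0102878  -0.23275634 -0.87188714]
```

Emit:
{"fn": "servo_tool", "kwargs": {
  "motion": [
    {"delta_pos": [0.03, -0.18, 0.1], "roll": 0},
    {"delta_pos": [0, 0, 0.15], "roll": 0},
    {"delta_pos": [0, 0, 0.15], "roll": 0},
    {"delta_pos": [0, 0, 0.15], "roll": 0},
    {"delta_pos": [0, 0, 0.15], "roll": 0},
    {"delta_pos": [0, 0, 0.1], "roll": 0},
    {"delta_pos": [0, 0, 0], "roll": 0},
    {"delta_pos": [0, 0, 0], "roll": 0}
  ]
}}

```text
t: 67.83
position: [538.8, -333.4, 69.0]
tool_rot: [[-0.991, 0.135, -0.0], [0.135, 0.991, 0.0], [0.0, 0.0, -1.0]]
wrist_force: [-1.3, -0.6, 3.2]
finger_gap: 0.5
finger_force: 1.6
```

Emit:
{"fn": "servo_tool", "kwargs": {
  "motion": [
    {"delta_pos": [0, 0, 0.05], "roll": 0},
    {"delta_pos": [0, 0, 0.05], "roll": 0},
    {"delta_pos": [0, 0, 0.05], "roll": 0},
    {"delta_pos": [0, 0, 0.03], "roll": 0},
    {"delta_pos": [0, 0, 0], "roll": 0},
    {"delta_pos": [0, 0, 0], "roll": 0},
    {"delta_pos": [0, 0, 0], "roll": 0},
    {"delta_pos": [0, 0, 0], "roll": 0}
  ]
}}

```text
t: 68.5
position: [538.9, -333.4, 66.3]
tool_rot: [[-0.991, 0.136, -0.0], [0.136, 0.991, -0.0], [0.0, -0.0, -1.0]]
wrist_force: [-4.3, 1.5, 12.2]
finger_gap: 0.2
finger_force: 6.1
```

```bash
python3 -c "
from h import *
force(4);go(539,-333.5,66)"
```

```text
[ 538.9 -333.4   66.3] [-4.96  1.58 11.81]
tool units total [-0.   -0.    0.02] at [ 538.9 -333.4   66.3] yaw 172.2
```

Blue bottomed at 12 N. Releasing and moving to yellow.

Emit:
{"fn": "servo_tool", "kwargs": {
  "motion": [
    {"delta_pos": [0, 0, -0.4], "roll": 0},
    {"delta_pos": [0, 0, -0.6], "roll": 0},
    {"delta_pos": [0, 0, -0.2], "roll": 0},
    {"delta_pos": [0, 0, 0], "roll": 0},
    {"delta_pos": [0, 0, 0], "roll": 0},
    {"delta_pos": [0.6, -0.1, 0], "roll": 0},
    {"delta_pos": [0.6, -0.1, 0], "roll": 0},
    {"delta_pos": [0.6, -0.1, 0], "roll": 0}
  ]
}}

```text
t: 69.37
position: [500.5, -334.0, 88.7]
tool_rot: [[-0.991, 0.135, -0.001], [0.135, 0.991, 0.001], [0.002, 0.001, -1.0]]
wrist_force: [0.1, -0.4, -0.4]
finger_gap: 0.5
finger_force: 0.0
```

Emit:
{"fn": "servo_tool", "kwargs": {
  "motion": [
    {"delta_pos": [0.6, -0.1, 0], "roll": 0},
    {"delta_pos": [0.58, -0.19, 0], "roll": 0},
    {"delta_pos": [0, 0, 0], "roll": 0},
    {"delta_pos": [0, 0, 0.2], "roll": 0},
    {"delta_pos": [0, 0, 0], "roll": 0},
    {"delta_pos": [0, 0, 0], "roll": 0},
    {"delta_pos": [0, 0, 0], "roll": 0},
    {"delta_pos": [0, 0, 0], "roll": 0}
  ]
}}

```text
t: 70.03
position: [478.8, -337.0, 85.3]
tool_rot: [[-0.991, 0.135, 0.0], [0.135, 0.991, -0.0], [-0.0, -0.0, -1.0]]
wrist_force: [0.7, 0.3, 0.1]
finger_gap: 0.4
finger_force: 0.0
```

```bash
python3 -c "
from h import *
go(478.3,-337,66.2);print(manip.get_state()['wrist_force'])"
```

```text
tool units total [ 0.02 -0.01  0.96] at [ 478.8 -337.    85.3] yaw 172.2
[0.71447716 0.30087069 0.12339687]
```

Emit:
{"fn": "servo_tool", "kwargs": {
  "motion": [
    {"delta_pos": [0, 0, 0.1], "roll": 0},
    {"delta_pos": [0, 0, 0.15], "roll": 0},
    {"delta_pos": [0, 0, 0.15], "roll": 0},
    {"delta_pos": [0, 0, 0.15], "roll": 0},
    {"delta_pos": [0, 0, 0.15], "roll": 0},
    {"delta_pos": [0, 0, 0.1], "roll": 0},
    {"delta_pos": [0, 0, 0], "roll": 0},
    {"delta_pos": [0, 0, 0], "roll": 0}
  ]
}}

```text
t: 70.7
position: [478.3, -336.9, 69.4]
tool_rot: [[-0.991, 0.136, -0.0], [0.136, 0.991, 0.0], [0.0, 0.0, -1.0]]
wrist_force: [-0.9, 2.1, 2.9]
finger_gap: 0.2
finger_force: 1.5
```

Emit:
{"fn": "servo_tool", "kwargs": {
  "motion": [
    {"delta_pos": [0, 0, 0.05], "roll": 0},
    {"delta_pos": [0, 0, 0.05], "roll": 0},
    {"delta_pos": [0, 0, 0.05], "roll": 0},
    {"delta_pos": [0, 0, 0.03], "roll": 0},
    {"delta_pos": [0, 0, 0], "roll": 0},
    {"delta_pos": [0, 0, 0], "roll": 0},
    {"delta_pos": [0, 0, 0], "roll": 0},
    {"delta_pos": [0, 0, 0], "roll": 0}
  ]
}}

```text
t: 71.37
position: [478.3, -337.0, 66.3]
tool_rot: [[-0.991, 0.136, 0.0], [0.136, 0.991, 0.0], [-0.0, 0.0, -1.0]]
wrist_force: [-2.4, 2.2, 10.1]
finger_gap: 0.2
finger_force: 4.8
```

```bash
python3 -c "
from h import *
force(4);go(478.3,-337,66)"
```

```text
[ 478.3 -337.    66.3] [-2.64  2.1   9.59]
tool units total [-0.   -0.    0.02] at [ 478.3 -337.    66.3] yaw 172.2
```

Yellow bottomed at 9.6 N. Releasing, on to green.

Emit:
{"fn": "servo_tool", "kwargs": {
  "motion": [
    {"delta_pos": [0, 0, -0.4], "roll": 0},
    {"delta_pos": [0, 0, -0.6], "roll": 0},
    {"delta_pos": [0, 0, -0.4], "roll": 0},
    {"delta_pos": [0, 0, 0], "roll": 0},
    {"delta_pos": [0, 0, 0], "roll": 0},
    {"delta_pos": [-0.6, -0.4, 0], "roll": 0},
    {"delta_pos": [-0.6, -0.4, 0], "roll": 0},
    {"delta_pos": [-0.6, -0.4, 0], "roll": 0}
  ]
}}

```text
t: 72.23
position: [510.8, -365.8, 93.4]
tool_rot: [[-0.991, 0.136, -0.0], [0.136, 0.991, 0.0], [0.001, 0.0, -1.0]]
wrist_force: [-0.2, 0.2, 0.1]
finger_gap: 0.8
finger_force: 0.0
```

Emit:
{"fn": "servo_tool", "kwargs": {
  "motion": [
    {"delta_pos": [-0.6, -0.4, 0], "roll": 0},
    {"delta_pos": [-0.6, -0.4, 0], "roll": 0},
    {"delta_pos": [-0.6, -0.43, 0], "roll": 0},
    {"delta_pos": [0, 0, 0], "roll": 0},
    {"delta_pos": [0, 0, 0.2], "roll": 0},
    {"delta_pos": [0, 0, 0.2], "roll": 0},
    {"delta_pos": [0, 0, 0], "roll": 0},
    {"delta_pos": [0, 0, 0], "roll": 0}
  ]
}}

```text
t: 72.9
position: [542.1, -394.1, 85.1]
tool_rot: [[-0.991, 0.136, -0.001], [0.136, 0.991, 0.001], [0.001, 0.001, -1.0]]
wrist_force: [0.0, -1.5, 0.0]
finger_gap: 0.2
finger_force: 0.0
```

```bash
python3 -c "
from h import *
go(543,-395,66.2);print(manip.get_state()['wrist_force'])"
```

```text
tool units total [-0.05 -0.04  0.95] at [ 542.1 -394.1   85.1] yaw 172.2
[ 0.03829044 -1.48289278  0.00582996]
```

Emit:
{"fn": "servo_tool", "kwargs": {
  "motion": [
    {"delta_pos": [0, 0, 0.1], "roll": 0},
    {"delta_pos": [0, 0, 0.15], "roll": 0},
    {"delta_pos": [0, 0, 0.15], "roll": 0},
    {"delta_pos": [0, 0, 0.15], "roll": 0},
    {"delta_pos": [0, 0, 0.15], "roll": 0},
    {"delta_pos": [0, 0, 0.1], "roll": 0},
    {"delta_pos": [0, 0, 0], "roll": 0},
    {"delta_pos": [0, 0, 0], "roll": 0}
  ]
}}

```text
t: 73.57
position: [543.0, -394.9, 69.8]
tool_rot: [[-0.991, 0.136, -0.0], [0.136, 0.991, 0.0], [0.0, 0.0, -1.0]]
wrist_force: [-0.5, 0.7, 2.3]
finger_gap: 0.4
finger_force: 1.4
```

Emit:
{"fn": "servo_tool", "kwargs": {
  "motion": [
    {"delta_pos": [0, 0, 0.05], "roll": 0},
    {"delta_pos": [0, 0, 0.05], "roll": 0},
    {"delta_pos": [0, 0, 0.05], "roll": 0},
    {"delta_pos": [0, 0, 0.03], "roll": 0},
    {"delta_pos": [0, 0, 0], "roll": 0},
    {"delta_pos": [0, 0, 0], "roll": 0},
    {"delta_pos": [0, 0, 0], "roll": 0},
    {"delta_pos": [0, 0, 0], "roll": 0}
  ]
}}

```text
t: 74.23
position: [543.1, -394.9, 66.5]
tool_rot: [[-0.991, 0.136, 0.0], [0.136, 0.991, -0.0], [-0.0, -0.0, -1.0]]
wrist_force: [-2.2, 0.9, 6.3]
finger_gap: 0.4
finger_force: 2.8
```

```bash
python3 -c "
from h import *
force(4);go(543,-395,66)"
```

```text
[ 543.  -394.9   66.4] [-1.75  1.62  5.92]
tool units total [ 0.   -0.01  0.02] at [ 543.  -394.9   66.4] yaw 172.2
```

Green is at about 6 N, just at its stop. Pressing 1 mm more to be sure, then releasing and backing off.

Emit:
{"fn": "servo_tool", "kwargs": {
  "motion": [
    {"delta_pos": [0, 0, 0.03], "roll": 0},
    {"delta_pos": [0, 0, 0.02], "roll": 0},
    {"delta_pos": [0, 0, 0], "roll": 0},
    {"delta_pos": [0, 0, 0], "roll": 0},
    {"delta_pos": [0, 0, 0], "roll": 0},
    {"delta_pos": [0, 0, 0], "roll": 0},
    {"delta_pos": [0, 0, 0], "roll": 0},
    {"delta_pos": [0, 0, 0], "roll": 0}
  ]
}}

```text
t: 75.1
position: [543.1, -394.9, 66.3]
tool_rot: [[-0.991, 0.136, 0.0], [0.136, 0.991, -0.0], [-0.0, -0.0, -1.0]]
wrist_force: [-4.1, 3.0, 12.5]
finger_gap: 0.2
finger_force: 6.4
```

Emit:
{"fn": "servo_tool", "kwargs": {
  "motion": [
    {"delta_pos": [0, 0, -0.5], "roll": 0},
    {"delta_pos": [0, 0, -1], "roll": 0},
    {"delta_pos": [0, 0, -1], "roll": 0},
    {"delta_pos": [0, 0, -1], "roll": 0},
    {"delta_pos": [0, 0, -1], "roll": 0},
    {"delta_pos": [0, 0, -1], "roll": 0},
    {"delta_pos": [1, 0, -0.5], "roll": 0},
    {"delta_pos": [1, 0, 0], "roll": 0}
  ]
}}

```text
t: 75.77
position: [504.9, -390.5, 188.0]
tool_rot: [[-0.991, 0.135, 0.004], [0.135, 0.991, -0.003], [-0.004, -0.003, -1.0]]
wrist_force: [0.5, -0.2, 0.1]
finger_gap: 0.6
finger_force: 0.0
```

Emit:
{"fn": "servo_tool", "kwargs": {
  "motion": [
    {"delta_pos": [1, 0, 0], "roll": 0},
    {"delta_pos": [1, 0, 0], "roll": 0},
    {"delta_pos": [1, 0, 0], "roll": 0},
    {"delta_pos": [1, 0, 0], "roll": 0},
    {"delta_pos": [1, 0, 0], "roll": 0},
    {"delta_pos": [0.5, 0, 0], "roll": 0},
    {"delta_pos": [0, 0, 0], "roll": 0},
    {"delta_pos": [0, 0, 0], "roll": 0}
  ]
}}

```text
t: 76.43
position: [394.9, -375.0, 185.5]
tool_rot: [[-0.991, 0.136, 0.001], [0.136, 0.991, -0.001], [-0.001, -0.0, -1.0]]
wrist_force: [-0.3, 0.2, -0.9]
finger_gap: 0.3
finger_force: 0.0
```

```bash
python3 - <<'E'
from h import *
j=viewer.read_camera("top");i=viewer.read_camera("side");cv2.imwrite("pics/f_t.png",j);cv2.imwrite("pics/f_s.png",i)
o=cv2.imread("pics/top0.png");arc(75,j,r0=194)
d=(cv2.absdiff(j,o).max(2)>60).astype(np.uint8);k,_,st,ce=cv2.connectedComponentsWithStats(d)
print("changed",[(ce[x].round(0).tolist(),int(st[x,4])) for x in range(1,k) if st[x,4]>25])
print("wood",[(c.tolist(),a) for c,a in blobs(j,*WOOD,30,700) if c[1]>160])
def rimtop(im):
    h=cv2.cvtColor(im,cv2.COLOR_BGR2HSV);g=((h[...,1]<60)&(h[...,2]>60))
    return [(c,(np.nonzero(g[225:290,c])[0]+225)[[0,-1]].tolist()) for c in(350,359,368)],[(r,(np.nonzero(g[r,325:395])[0]+325)[[0,-1]].tolist()) for r in(250,262)]
print(rimtop(cv2.imread("pics/side0.png")));print(rimtop(i))
s=manip.get_state();print(s["t"],s["position"].round(1),s["wrist_force"].round(1))
E
```

```text
rim centre [ 613.2 -131.9] n 46 inliers 46
changed [([170.0, 187.0], 683), ([192.0, 206.0], 195), ([334.0, 215.0], 269), ([368.0, 229.0], 300), ([339.0, 222.0], 80), ([358.0, 230.0], 76), ([349.0, 222.0], 107), ([344.0, 254.0], 84), ([277.0, 258.0], 83), ([350.0, 260.0], 52), ([475.0, 255.0], 34), ([455.0, 369.0], 35613), ([438.0, 292.0], 123), ([373.0, 306.0], 85), ([263.0, 307.0], 83), ([294.0, 307.0], 79), ([140.0, 397.0], 14574), ([604.0, 444.0], 1542), ([338.0, 469.0], 100), ([572.0, 476.0], 72)]
wood [([169.5, 186.3], 436), ([191.8, 205.9], 111), ([330.2, 233.3], 294), ([351.8, 253.7], 218), ([495.4, 321.8], 45), ([496.5, 368.1], 391)]
([(350, [237, 274]), (359, [236, 277]), (368, [237, 273])], [(250, [338, 383]), (262, [343, 373])])
([(350, [225, 289]), (359, [225, 289]), (368, [225, 287])], [(250, [330, 383]), (262, [327, 375])])
76.5333 [ 395.5 -375.   185.4] [ 1.1 -0.4 -0.4]
```

Only the expected spots have changed: knobs in the bowl, tin upright on its coaster, other things untouched. Handing in.

```bash
python3 -c "
from bench import manip
print(manip.finish_job())"
```

```text
the job is handed in; nothing more can be done
None
```

The job is handed in at about 77 s of the 208 s allowed: all five knobs present (four loose, one already in the tin) are in the blue bowl, and the emptied tin stands upright on its coaster, about 4 mm off centre. Blue, yellow and green were each pressed to the stop and let up, in that order, with red and the bystanders left alone.

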